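# Make up the front-desk and post-room counter kits

## Task

Make up the two counter kits from the stock on the desk: the blue tray is the front desk's and gets the stapler and the red-handled stamp; the grey tray is the post room's and gets the tape dispenser, the black-handled stamp and the glue stick. Put the stapler and the tape dispenser in the long slots, the stamps in the rectangular pockets beside the slots and the glue stick in the round well, each right way up and right down on the floor of its compartment. Leave the correction roller and the plug where they lie.

Things in the scene. Friction and masses are not known exactly. Their poses are not given: they have to be found in the camera images.
- blue_tray: Blue plastic tray 114 (x) x 176 (y) x 28, fixed. Origin: centre of underside; z up; -x side (card window) faces the robot. Compartments have upright walls, floor 4 mm above underside; centres (x, y): long slot 50 x 160 at (+26, 0); stamp pocket 42 x 74 at (-30, +45); round well dia 42 at (-30, -61). A dish at (-30, -16) holds a bulldog clip, fixed, below the rim.
- grey_tray: The same moulding in grey plastic, same size, compartments, origin and axes as the blue tray; also fixed on the desk.
- stapler: Desk stapler, red top, black foot, 144 (its x) x 34 (its y) x 57 high, standing on its foot, about 0.29 kg. Origin: centre of the underside; x along its length, z up. Grip its rigid top arm at mid length, 26 wide across y, from 34 to 56 above the underside. It does not open. Either way round in the slot is right.
- tape_dispenser: Dark grey tape dispenser with a yellowish roll, 136 (x) x 36 (y) x 77 high, standing, about 0.45 kg. Origin: centre of underside; +x towards the roll end, z up. Side cheeks by the roll, 36 wide over their outsides, run from x = +9 to +67, up to z = 58: grip across them at x = +22. In front (x -35 to 0) it is 22 high. The roll is fixed. Either way round in the slot is right.
- red_stamp: Hand stamp with a dark red turned handle on a wooden block: block 25 (its x) x 46 (its y) x 18 mm high, handle on the centre, up to 24 mm in diameter, top at 70 mm. Origin: centre of the underside; z up. Grip the handle from above, 45 to 65 mm over the underside.
- black_stamp: Hand stamp with a black turned handle on a wooden block: block 25 (its x) x 58 (its y) x 18 mm high, handle on the centre, up to 24 mm in diameter, top at 70 mm. Origin: centre of the underside; z up. Grip the handle from above, 45 to 65 mm over the underside.
- glue_stick: Glue stick standing upright: white barrel with a cream label and a blue cap, 26 mm in diameter, 86 mm high. Origin: centre of the underside; z up. The cap (from 59 mm up) is fixed and may be gripped.
- correction_roller: Blue correction-tape roller lying on the desk among the stock, 39 x 98 x 16 mm; not part of either kit, stays where it lies. Loose. Origin: centre of the underside, its length along its y.
- charger_plug: Black moulded mains plug with brass pins lying on the desk at the left, 68 x 46 x 24 mm; not part of either kit, stays where it lies. Loose. Origin: centre of the underside.
There are look-alikes about, which are no part of the job. Leave any turquoise look-alike of the red_stamp alone. There is more than one size of the glue_stick; the one meant has the size given above.

How it is judged:
By the outcome, as a careful person would: the job done as asked, in the order asked, and still so for the second after the job is handed in, with the robot touching nothing.
It also fails if it takes over 125 s, if anything falls off the work surface, if the arm or the gripper's body presses on something with over 40 N, if the wrist force passes 120 N, or if a joint passes its speed limit or range.

## Robot

A 7-joint arm with a two-finger parallel gripper is mounted at the origin on a cart in front of the work surface, level with it; the furniture and walls round the work are solid. World frame = base frame: x ahead of the robot, y to its left, z up, the work surface at z = 0. Lengths are in m, angles in degrees, forces in N, time in s.
With the tool pointing down it reaches from about 0.35 to 0.9 m from the base axis. Payload 8.1 kg.
Tool frame: the origin (TCP) lies between the finger pads; the fingertips stand 11 mm ahead of it and the grasp point (between the pads) lies 8 mm behind it; z points along the fingers, y is the line along which they close (so a half turn about z gives the same grasp; the last joint's range is limited). The gripper opens to 92 mm and grips with 3 to 60 N. Pads are 19 mm wide; open, the fingers measure 130 mm over their backs; the gripper's body (75 mm by 190 mm) begins 47 mm behind the grasp point.
Start: joints at [-5.879, 24.895, 1.432, 90.138, -0.665, 64.973, -4.303], TCP at [0.625, -0, 0.238] pointing down, gripper open.
Joint ranges: [-149.89, 149.89], [-25.12, 119.58], [-72.63, 75.52], [4.76, 147.25], [-75.54, 255.54], [6.69, 114.76], [-157.13, 157.13]. Speed limits (degrees/s): [127.2, 127.2, 172.46, 172.46, 180, 180, 180].

## Interface

Orientations are given as a 3x3 rotation matrix whose columns are the frame's x, y, z axes.
In Python, from plant import bot gives the robot as it stands.
- The arm moves only by the tool arm_command, never from a script. Its argument "plan" is a list of rows, each an object of numbers: "hand": the opening, from 0 (shut) to 1 (fully open); "x", "y", "z": the shift along the tool's x, y, z in mm; "rx", "ry", "rz": the turn, a rotation vector about the tool's x, y, z in degrees. A call has exactly 8 rows; each row shifts and turns the commanded pose from where the row before left it, along the tool's axes as they then stand; what a row does not reach is not made up. A row lasts 1/12 s, in which the tool goes at most 41.7 mm and 7.16 degrees, less where a joint would pass 70% of its speed; a pose out of reach is approached as far as the arm can. A call with a gripper value outside its range is refused whole. The fingers move at their own pace and stop on an object; "force" is the grip in N (left out, the last holds). Time passes only in rows, so rows that do not move let the fingers close, or fill a call up. It gives the time, the measured TCP pose, the force, the opening and the grip force at its end, in the units of the state.
- bot.observe(): the state, without advancing time (a new reading comes with each control period).
- bot.read_camera(name): name is "scene" or "side" or "wrist"; returns a dict with "img" (384x512x3 uint8, red, green, blue), "z_map" (384x512 float32, m along the optical axis (not along the pixel's ray), 0 where there is no reading), "fovy" (degrees; the focal length in pixels is half the picture's height over the tangent of half this angle, whatever the lens; pixels are square), "cx", "cy" (the principal point, pixels), "rvec" (rotation vector, rad) and "tvec" (3), from world to camera coordinates, as OpenCV has them. Camera axes: x right, y down, z forward; pixel columns grow to the right and rows downward; lengths in m; the calibration is good to about 2 mm. The wrist camera is an equidistant fisheye: a pixel r from the principal point sees the ray r / f radians off the axis. A picture is of the moment at which its call begins.
- bot.finish_job(): hands the job in; it is judged then, once.
Trained networks look in a picture, given as the dict that the camera call returned (one of the last four; its "shot" number tells which), for a name from the list of things; names that differ only in an ending like _2 or _b are one class to them, and where a whole thing is asked for, a point or a joint stands for the part that bears it (a point fixed in the world has none). Each returns a list of dicts, best first, with "score" (0 to 1); they miss things now and then, are a little off and sometimes report something else, mostly with a low value. They report only what shows in the picture. A call takes as long as a camera call. They do not tell look-alikes from the thing itself.
- bot.silhouettes(picture, target): "region" (384x512 bool, what is visible of it).
- bot.tip_of(picture, target): "centre" ([x, y, z] in m, in world coordinates, good to about 4 mm: a listed point, or the origin of a listed thing).
The state is a dict: "time_s": time; "joint_pos": joint angles; "dq": joint speeds; "joint_efforts": joint torques, N m; "position": TCP position; "orientation": TCP orientation; "contact_force": force on the tool from outside, world axes, zero at the start; "wrist_torque": the same for the moment, N m; "opening": finger opening in m; "finger_force": force on a finger pad.
Only numpy, scipy, OpenCV 4.12 (cv2) and the standard library are available. Lean on these libraries where they do the work, as an engineer would, in place of code of your own. Each camera call takes 0.05 s, during which the arm holds its last target. There are 200 camera calls.

## Working session

There is one attempt and no reset: what is moved stays moved. The work goes in short steps, Python scripts to look and compute and a tool call to move; the robot and the scene stay as the last step left them, time stands still between calls to the robot, and variables do not carry over. Pictures are saved under pics/ and viewed, at most 15 in all, crops included, and the job is handed in when it is done.

Besides the shell and the picture viewer there is one more tool, called by a JSON object that holds its "api" and its "payload". arm_command: Moves the arm, as the interface text tells. Its arguments: {"type":"object","properties":{"plan":{"type":"array","items":{"type":"object","properties":{"hand":{"type":"number"},"x":{"type":"number"},"y":{"type":"number"},"z":{"type":"number"},"rx":{"type":"number"},"ry":{"type":"number"},"rz":{"type":"number"}}}},"force":{"type":"number"}},"required":["plan"]}

```bash
ls; mkdir -p pics; cat > h.py <<'E'
import numpy as np, cv2
from plant import bot
def cam(n):
    p=bot.read_camera(n); p['name']=n; return p
def f_(p): return 192/np.tan(np.radians(p['fovy'])/2)
def cloud(p,fish=None):
    fish = p['name']=='wrist' if fish is None else fish
    z=p['z_map']; v,u=np.mgrid[0:384,0:512]; f=f_(p)
    x=(u-p['cx'])/f; y=(v-p['cy'])/f
    if fish:
        r=np.hypot(x,y); k=np.where(r>1e-6,np.tan(np.minimum(r,1.5))/np.maximum(r,1e-6),1); x=x*k;y=y*k
    C=np.stack([x*z,y*z,z],-1)
    R=cv2.Rodrigues(np.array(p['rvec'],float))[0]
    W=(C-np.array(p['tvec']).ravel())@R
    W[z<=0]=np.nan
    return W
def save(p,n,crop=None,s=1):
    im=p['img'][:,:,::-1]
    if crop: a,b,c,d=crop; im=im[b:d,a:c]
    cv2.imwrite('pics/'+n+'.png',cv2.resize(im,None,fx=s,fy=s,interpolation=cv2.INTER_CUBIC))
E
python3 - <<'E'
from h import *
T=['blue_tray','grey_tray','stapler','tape_dispenser','red_stamp','black_stamp','glue_stick','correction_roller','charger_plug']
ims=[]
for n in ['scene','side','wrist']:
    p=cam(n); save(p,n+'0',s=1.5 if n!='wrist' else 1)
    W=cloud(p); np.save(n+'0.npy',W)
    for t in T:
        S=bot.silhouettes(p,t); C=bot.tip_of(p,t)
        for s in S[:3]:
            m=s['region']
            if s['score']<.3: continue
            v,u=np.nonzero(m); w=W[m]; w=w[~np.isnan(w[:,0])]
            print(n,t,round(s['score'],2),'px',int(u.mean()),int(v.mean()),len(u),'med',np.median(w,0).round(3),'zmax',np.percentile(w[:,2],98).round(3))
        for c in C[:3]:
            if c['score']>.3: print('   tip',t,round(c['score'],2),np.round(c['centre'],3))
s=bot.observe();print(s)
E
```

```text
pics
scene blue_tray 0.62 px 185 212 782 med [0.635 0.238 0.042] zmax 0.059
scene blue_tray 0.61 px 251 229 2439 med [0.464 0.137 0.013] zmax 0.031
   tip blue_tray 0.97 [0.469 0.13  0.004]
scene grey_tray 0.87 px 307 179 1767 med [ 0.491 -0.136  0.015] zmax 0.031
   tip grey_tray 0.96 [ 0.492 -0.145  0.002]
scene stapler 0.56 px 186 212 828 med [0.634 0.238 0.039] zmax 0.058
   tip stapler 0.98 [0.644 0.226 0.001]
   tip stapler 0.68 [0.47  0.13  0.006]
scene tape_dispenser 0.98 px 226 180 700 med [0.663 0.065 0.024] zmax 0.076
   tip tape_dispenser 0.72 [0.655 0.051 0.001]
   tip tape_dispenser 0.57 [0.468 0.13  0.003]
scene red_stamp 0.73 px 287 144 151 med [ 0.642 -0.217  0.019] zmax 0.071
scene red_stamp 0.57 px 275 131 197 med [ 0.723 -0.243  0.017] zmax 0.07
   tip red_stamp 0.52 [ 0.723 -0.249 -0.003]
   tip red_stamp 0.5 [ 0.646 -0.225 -0.001]
scene black_stamp 0.71 px 176 274 312 med [0.485 0.389 0.019] zmax 0.071
   tip black_stamp 0.66 [ 0.644 -0.223 -0.002]
scene glue_stick 0.84 px 373 153 374 med [ 0.386 -0.337  0.07 ] zmax 0.119
scene glue_stick 0.72 px 353 147 176 med
[... 2485 characters left out ...]
.02445297,  0.0525994 ,  0.04571775,  0.01545206, -0.06612398,
       -0.01481802,  0.05412679]), 'joint_efforts': array([-6.04209572e-05, -6.67663336e+01,  9.84006263e-01, -3.14803720e+01,
       -6.06944575e-02,  3.27449734e-02,  7.58057331e-05]), 'position': array([ 6.25024948e-01, -4.49509511e-05,  2.37736273e-01]), 'orientation': array([[ 1.68474891e-04,  9.99999984e-01,  5.17725248e-05],
       [ 9.99999986e-01, -1.68474414e-04, -9.21278913e-06],
       [-9.20406664e-06,  5.17740762e-05, -9.99999999e-01]]), 'contact_force': array([-1.20123776, -0.05778341,  0.35944003]), 'wrist_torque': array([-0.06132107, -0.02646007, -0.02615871]), 'finger_force': 0.0, 'opening': 0.09187018673294213}
```

View pics/scene0.png

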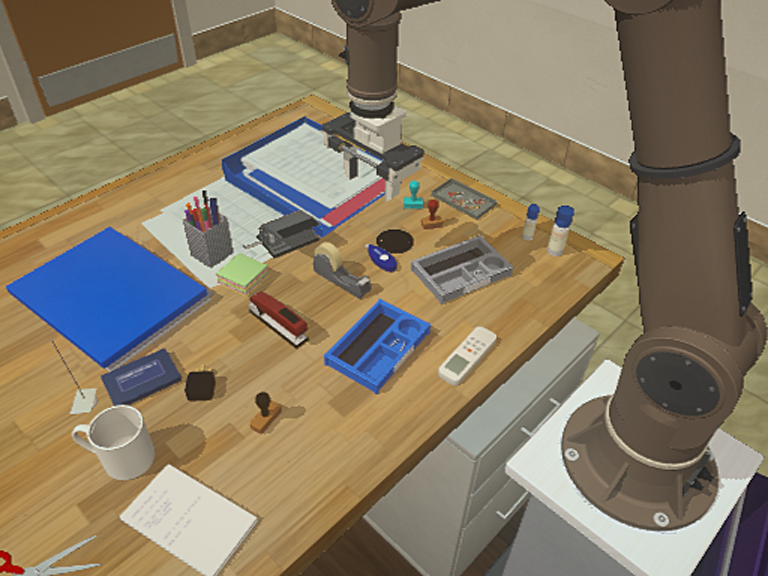

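View pics/side0.png

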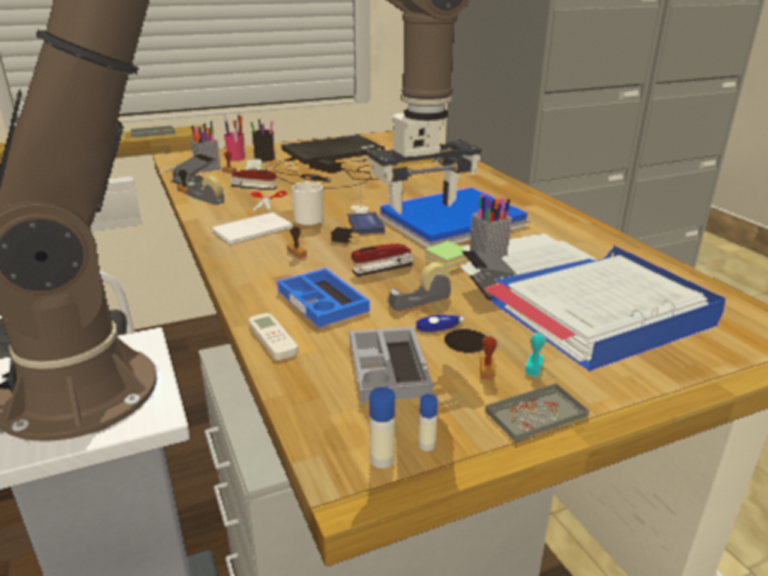

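View pics/wrist0.png

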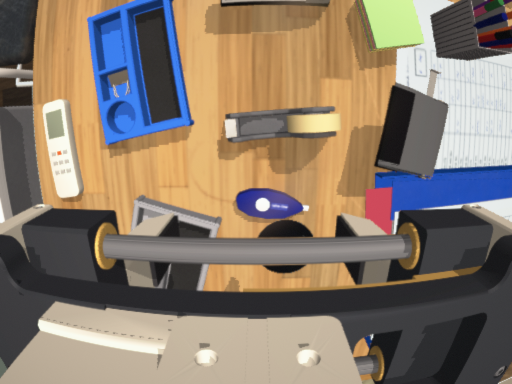

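Candidates, in pixels of the 1.5x scene picture:
- **Red stamp:** (432,212) has the dark red handle, so this is the one. (413,195) is the turquoise look-alike.
- **Glue stick:** (531,220) is the small one, about 87 mm high, so this is the one. (562,230) is 120 mm high, so it's wrong.
- **Black stamp:** (263,412) is the only one.
- **Stapler:** (278,318) is red and near; others sit far back on the desk.
- **Tape dispenser:** (340,268).

Next: fit the yaws from the saved clouds.

```bash
cat > fit.py <<'E'
import numpy as np, cv2
L={n:np.load(n+'0.npy').reshape(-1,3) for n in ['scene','side','wrist']}
def rect(P,zl,zh,c,r):
    for n,W in list(L.items())+[('all',np.vstack(list(L.values())))]:
        d=np.hypot(W[:,0]-c[0],W[:,1]-c[1])
        w=W[(d<r)&(W[:,2]>zl)&(W[:,2]<zh)]
        if len(w)<25: continue
        (cx,cy),(a,b),t=cv2.minAreaRect((w[:,:2]*1000).astype(np.float32))
        if a<b: a,b,t=b,a,t+90
        t=(t+90)%180-90
        print(P,n,len(w),'c',round(cx,1),round(cy,1),'size',round(a),round(b),'yaw long',round(t,1),'ztop',np.percentile(w[:,2],[50,95,99]).round(4))
rect('blue',.020,.034,(.468,.132),.110)
rect('grey',.020,.034,(.492,-.146),.110)
rect('staplerAll',.006,.07,(.645,.226),.080)
rect('staplerTop',.036,.07,(.645,.226),.080)
rect('tapeAll',.006,.09,(.652,.056),.080)
rect('tapeCheek',.03,.09,(.652,.056),.080)
rect('redblock',.006,.022,(.646,-.226),.034)
rect('redhandle',.035,.09,(.646,-.226),.030)
rect('blackblock',.006,.022,(.491,.388),.038)
rect('blackhandle',.035,.09,(.491,.388),.03)
rect('glue',.02,.1,(.461,-.349),.027)
rect('gluecap',.062,.1,(.461,-.349),.027)
for n,W in L.items():
    for nm,c in [('desk',(.56,0)),('d2',(.55,.3)),('d3',(.55,-.3))]:
        d=np.hypot(W[:,0]-c[0],W[:,1]-c[1]); w=W[d<.02]
        if len(w): print(n,nm,np.percentile(w[:,2],[5,50,95]).round(4))
# top view map
A=np.vstack(list(L.values())); A=A[~np.isnan(A[:,0])]
S=1000
im=np.zeros((800,1000),np.float32)
E
python3 fit.py; python3 - <<'E'
import cv2
a=cv2.imread('pics/scene0.png');b=cv2.imread('pics/side0.png')
c1=cv2.resize(a[170:280,380:600],(770,385));c2=cv2.resize(b[320:480,350:600],(600,384))
import numpy as np
cv2.imwrite('pics/crop1.png',np.hstack([cv2.resize(c1,(400,200)),cv2.resize(c2,(312,200))]))
E
```

```text
blue scene 933 c 469.3 132.4 size 185 122 yaw long -80.2 ztop [0.0271 0.0306 0.0319]
blue side 702 c 467.8 131.6 size 187 121 yaw long -80.3 ztop [0.0282 0.0312 0.032 ]
blue wrist 4426 c 468.9 132.8 size 182 121 yaw long -80.3 ztop [0.0281 0.0296 0.0302]
blue all 6061 c 469.1 131.8 size 187 123 yaw long -80.3 ztop [0.028  0.03   0.0312]
grey scene 723 c 493.1 -143.8 size 183 123 yaw long 74.2 ztop [0.027  0.0308 0.032 ]
grey side 931 c 492.5 -146.6 size 184 119 yaw long 74.3 ztop [0.0287 0.0311 0.0317]
grey wrist 999 c 500.8 -118.1 size 128 120 yaw long 73.6 ztop [0.0281 0.0296 0.0302]
grey all 2653 c 492.6 -145.4 size 187 123 yaw long 74.2 ztop [0.0281 0.0307 0.0316]
staplerAll scene 703 c 645.7 241.1 size 145 50 yaw long 2.0 ztop [0.0458 0.0573 0.059 ]
staplerAll side 620 c 643.8 227.1 size 143 41 yaw long 0.4 ztop [0.0365 0.0577 0.0598]
staplerAll wrist 445 c 647.3 215.0 size 138 7 yaw long 0.8 ztop [0.0088 0.0191 0.0246]
staplerAll all 1768 c 645.4 236.8 size 146 60 yaw long 0.4 ztop [0.0264 0.057  0.0592]
staplerTop scene 431 c 645.5 230.5 size 144 29 yaw long 2.4 ztop [0.0528 0
[... 1956 characters left out ...]
 yaw long -13.1 ztop [0.0605 0.086  0.0886]
glue side 353 c 462.0 -350.4 size 25 24 yaw long 84.4 ztop [0.0625 0.0873 0.0884]
glue all 502 c 461.8 -347.2 size 31 26 yaw long 80.2 ztop [0.0609 0.0873 0.0884]
gluecap scene 69 c 462.3 -345.0 size 24 23 yaw long -87.0 ztop [0.08   0.0869 0.0891]
gluecap side 178 c 462.1 -349.9 size 25 24 yaw long 71.0 ztop [0.0817 0.0879 0.089 ]
gluecap all 247 c 462.5 -347.8 size 30 25 yaw long 87.9 ztop [0.0813 0.0879 0.089 ]
scene desk [-0.0008  0.3343  0.3897]
scene d2 [-0.0029 -0.      0.0029]
scene d3 [-0.0028 -0.0002  0.003 ]
side desk [0.001  0.275  0.3886]
side d2 [0.0004 0.0023 0.0047]
side d3 [-0.0006  0.0016  0.0035]
wrist desk [0.     0.2843 0.3363]
```

View pics/crop1.png

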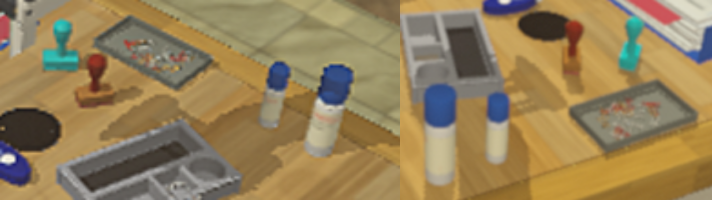

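The crop shows that the chosen red stamp (left at 95,80) and the small glue stick (275,95) are distinct from the turquoise stamp and the big stick. First I move over the stapler and turn.

{"api": "arm_command", "payload": {"plan": [{"x":28,"y":2.5,"z":8,"hand":1},{"x":28,"y":2.5,"z":8,"hand":1},{"x":28,"y":2.5,"z":8,"hand":1},{"x":28,"y":2.5,"z":8,"hand":1},{"x":28,"y":2.5,"z":8,"hand":1},{"x":28,"y":2.5,"z":8,"hand":1},{"x":28,"y":2.5,"z":8,"hand":1},{"x":28,"y":2.5,"z":8,"hand":1}], "force": 40}}

```text
invalid input
```

{"api": "arm_command", "payload": {"plan": [{"rz":7,"hand":1},{"rz":7,"hand":1},{"rz":7,"hand":1},{"rz":7,"hand":1},{"rz":7,"hand":1},{"rz":7,"hand":1},{"rz":7,"hand":1},{"rz":7,"hand":1}]}}

```text
invalid input
```

{"api": "arm_command", "payload": {"plan": [{"rz":7,"hand":1},{"rz":7,"hand":1},{"rz":7,"hand":1},{"rz":7,"hand":1},{"rz":4.5,"hand":1},{"hand":1},{"hand":1},{"hand":1}]}}

```text
invalid input
```

```bash
cat >> h.py <<'E'
def pose():
    s=bot.observe(); R=np.array(s['orientation'])
    print('t',round(s['time_s'],2),'pos',(np.array(s['position'])*1000).round(1),'yaw',np.degrees(np.arctan2(R[1,0],R[0,0])).round(1),'tilt',np.degrees(np.arccos(min(1,-R[2,2]))).round(2),'open',round(s['opening']*1000,1),'F',np.round(s['contact_force'],1),'grip',round(s['finger_force'],1),'j7',round(s['joint_pos'][6],1)); return s
def go(x,y,yaw=None,z=None):
    s=bot.observe(); R=np.array(s['orientation']); P=np.array(s['position'])*1000
    d=R.T@np.array([x-P[0],y-P[1],(z-P[2]) if z is not None else 0]); 
    c=np.degrees(np.arctan2(R[1,0],R[0,0]))
    print('GO tool xyz',d.round(1),'rz',None if yaw is None else round(-((yaw-c+180)%360-180),1))
def rect(W,nm,c,r,zl,zh):
    W=W.reshape(-1,3); d=np.hypot(W[:,0]-c[0]/1e3,W[:,1]-c[1]/1e3)
    w=W[(d<r/1e3)&(W[:,2]>zl/1e3)&(W[:,2]<zh/1e3)]
    if len(w)<25: print(nm,'few',len(w)); return
    (cx,cy),(a,b),t=cv2.minAreaRect((w[:,:2]*1000).astype(np.float32))
    if a<b: a,b,t=b,a,t+90
    print(nm,len(w),'c',round(cx,1),round(cy,1),'size',round(a),round(b),'yaw',round((t+90)%180-90,1),'z98',(np.percentile(w[:,2],98)*1e3).round(1))
E
python3 - <<'E'
from h import *
pose(); p=cam('wrist'); save(p,'w1'); W=cloud(p)
R=cv2.Rodrigues(np.array(p['rvec'],float))[0]; print('cam pos',-R.T@np.array(p['tvec']).ravel())
rect(W,'st all',(645,226),80,5,70); rect(W,'st top',(645,226),80,40,70); rect(W,'st mid',(645,226),20,45,70)
rect(W,'blue',(469,132),110,22,34); rect(W,'tape',(653,54),80,6,90)
go(645,226,1.5,38)
E
```

```text
t 2.85 pos [625.   -0.  237.7] yaw 90.0 tilt 0.0 open 91.9 F [-1.2 -0.1  0.4] grip 0.0 j7 -4.3
cam pos [0.62469467 0.0661146  0.38512645]
st all 495 c 646.6 214.5 size 140 8 yaw -0.2 z98 22.4
st top few 0
st mid few 0
blue 4254 c 468.8 132.9 size 182 121 yaw -80.3 z98 29.9
tape 3309 c 652.7 53.9 size 134 36 yaw 5.0 z98 77.5
GO tool xyz [226.   20.  199.7] rz 88.5
```

View pics/w1.png

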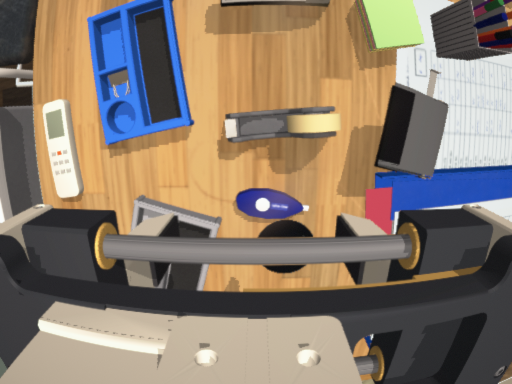

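The moves were refused, and the picture is unchanged from the start. I'll try again with all keys in every row.

{"api": "arm_command", "payload": {"plan": [{"hand":1,"x":28,"y":2.5,"z":8,"rx":0,"ry":0,"rz":0},{"hand":1,"x":28,"y":2.5,"z":8,"rx":0,"ry":0,"rz":0},{"hand":1,"x":28,"y":2.5,"z":8,"rx":0,"ry":0,"rz":0},{"hand":1,"x":28,"y":2.5,"z":8,"rx":0,"ry":0,"rz":0},{"hand":1,"x":28,"y":2.5,"z":8,"rx":0,"ry":0,"rz":0},{"hand":1,"x":28,"y":2.5,"z":8,"rx":0,"ry":0,"rz":0},{"hand":1,"x":28,"y":2.5,"z":8,"rx":0,"ry":0,"rz":0},{"hand":1,"x":28,"y":2.5,"z":8,"rx":0,"ry":0,"rz":0}], "force": 40}}

```text
time_s: 3.57
position: [0.6451, 0.2253, 0.1734]
orientation: [[0.0, 1.0, 0.0], [1.0, -0.0, -0.0], [-0.0, 0.0, -1.0]]
contact_force: [-0.4, 0.3, 1.1]
opening: 0.0919
finger_force: 0.0
```

{"api": "arm_command", "payload": {"plan": [{"hand":1,"x":0,"y":0,"z":0,"rx":0,"ry":0,"rz":7},{"hand":1,"x":0,"y":0,"z":0,"rx":0,"ry":0,"rz":7},{"hand":1,"x":0,"y":0,"z":0,"rx":0,"ry":0,"rz":7},{"hand":1,"x":0,"y":0,"z":0,"rx":0,"ry":0,"rz":7},{"hand":1,"x":0,"y":0,"z":0,"rx":0,"ry":0,"rz":7},{"hand":1,"x":0,"y":0,"z":0,"rx":0,"ry":0,"rz":7},{"hand":1,"x":0,"y":0,"z":0,"rx":0,"ry":0,"rz":7},{"hand":1,"x":0,"y":0,"z":0,"rx":0,"ry":0,"rz":7}], "force": 40}}

```text
time_s: 4.23
position: [0.645, 0.224, 0.1737]
orientation: [[0.832, 0.554, 0.0], [0.554, -0.832, 0.0], [0.0, -0.0, -1.0]]
contact_force: [-0.2, 0.8, -0.7]
opening: 0.0918
finger_force: 0.0
```

{"api": "arm_command", "payload": {"plan": [{"hand":1,"x":0,"y":0,"z":0,"rx":0,"ry":0,"rz":7},{"hand":1,"x":0,"y":0,"z":0,"rx":0,"ry":0,"rz":7},{"hand":1,"x":0,"y":0,"z":0,"rx":0,"ry":0,"rz":7},{"hand":1,"x":0,"y":0,"z":0,"rx":0,"ry":0,"rz":7},{"hand":1,"x":0,"y":0,"z":0,"rx":0,"ry":0,"rz":4.5},{"hand":1,"x":0,"y":0,"z":0,"rx":0,"ry":0,"rz":0},{"hand":1,"x":0,"y":0,"z":0,"rx":0,"ry":0,"rz":0},{"hand":1,"x":0,"y":0,"z":0,"rx":0,"ry":0,"rz":0}], "force": 40}}

```text
time_s: 4.9
position: [0.645, 0.224, 0.1737]
orientation: [[1.0, 0.029, -0.0], [0.029, -1.0, -0.0], [-0.0, 0.0, -1.0]]
contact_force: [-0.0, 1.6, 0.2]
opening: 0.0919
finger_force: 0.0
```

```bash
python3 - <<'E'
from h import *
pose(); p=cam('wrist'); save(p,'w2'); W=cloud(p)
rect(W,'st all',(645,226),80,5,70); rect(W,'st top',(645,226),80,40,70); rect(W,'st mid',(645,226),20,45,70)
go(645,226,1.5,38)
E
```

```text
t 4.9 pos [645.  224.  173.7] yaw 1.7 tilt 0.01 open 91.9 F [-0.   1.6  0.2] grip 0.0 j7 -100.5
st all 3984 c 648.0 230.1 size 138 33 yaw 1.3 z98 58.2
st top 3568 c 653.4 230.4 size 122 26 yaw 1.8 z98 58.2
st mid 1090 c 644.8 230.3 size 39 26 yaw 1.9 z98 57.9
GO tool xyz [  0.   -2.  135.7] rz 0.1
```

View pics/w2.png

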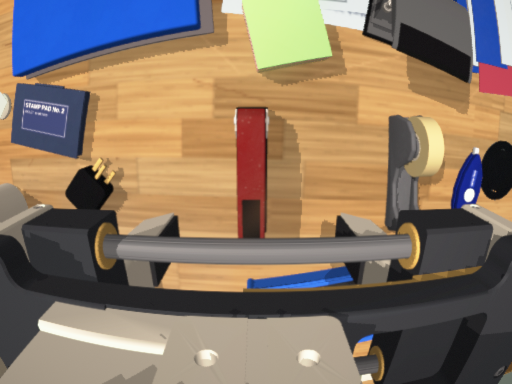

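The wrist picture shows the red stapler centred between the fingers (252,170), about 4–5 mm towards +y. I descend and grip.

{"api": "arm_command", "payload": {"plan": [{"hand":1,"x":0,"y":-1.5,"z":20,"rx":0,"ry":0,"rz":0},{"hand":1,"x":0,"y":-1.5,"z":20,"rx":0,"ry":0,"rz":0},{"hand":1,"x":0,"y":-1.5,"z":20,"rx":0,"ry":0,"rz":0},{"hand":1,"x":0,"y":0,"z":20,"rx":0,"ry":0,"rz":0},{"hand":1,"x":0,"y":0,"z":20,"rx":0,"ry":0,"rz":0},{"hand":1,"x":0,"y":0,"z":20,"rx":0,"ry":0,"rz":0},{"hand":1,"x":0,"y":0,"z":15,"rx":0,"ry":0,"rz":0},{"hand":0.8,"x":0,"y":0,"z":0,"rx":0,"ry":0,"rz":0}], "force": 40}}

```text
time_s: 5.62
position: [0.6427, 0.2278, 0.0353]
orientation: [[1.0, 0.028, -0.005], [0.028, -1.0, -0.002], [-0.005, 0.002, -1.0]]
contact_force: [-1.0, 0.7, -0.0]
opening: 0.0885
finger_force: 0.0
```

{"api": "arm_command", "payload": {"plan": [{"hand":0,"x":0,"y":0,"z":0,"rx":0,"ry":0,"rz":0},{"hand":0,"x":0,"y":0,"z":0,"rx":0,"ry":0,"rz":0},{"hand":0,"x":0,"y":0,"z":0,"rx":0,"ry":0,"rz":0},{"hand":0,"x":0,"y":0,"z":0,"rx":0,"ry":0,"rz":0},{"hand":0,"x":0,"y":0,"z":0,"rx":0,"ry":0,"rz":0},{"hand":0,"x":0,"y":0,"z":0,"rx":0,"ry":0,"rz":0},{"hand":0,"x":0,"y":0,"z":0,"rx":0,"ry":0,"rz":0},{"hand":0,"x":0,"y":0,"z":0,"rx":0,"ry":0,"rz":0}], "force": 40}}

```text
time_s: 6.28
position: [0.645, 0.2285, 0.0389]
orientation: [[1.0, 0.026, 0.0], [0.026, -1.0, 0.0], [0.0, -0.0, -1.0]]
contact_force: [-0.3, 0.6, 0.2]
opening: 0.0364
finger_force: 0.0
```

{"api": "arm_command", "payload": {"plan": [{"hand":0,"x":0,"y":0,"z":-15,"rx":0,"ry":0,"rz":0},{"hand":0,"x":0,"y":0,"z":-20,"rx":0,"ry":0,"rz":0},{"hand":0,"x":0,"y":0,"z":-20,"rx":0,"ry":0,"rz":0},{"hand":0,"x":0,"y":0,"z":-20,"rx":0,"ry":0,"rz":0},{"hand":0,"x":0,"y":0,"z":-20,"rx":0,"ry":0,"rz":0},{"hand":0,"x":0,"y":0,"z":-5,"rx":0,"ry":0,"rz":0},{"hand":0,"x":0,"y":0,"z":0,"rx":0,"ry":0,"rz":0},{"hand":0,"x":0,"y":0,"z":0,"rx":0,"ry":0,"rz":0}], "force": 40}}

```text
time_s: 6.95
position: [0.6443, 0.2284, 0.1377]
orientation: [[1.0, 0.026, -0.001], [0.026, -1.0, -0.0], [-0.001, 0.0, -1.0]]
contact_force: [0.7, -0.0, -4.4]
opening: 0.0243
finger_force: 39.8
```

```bash
python3 - <<'E'
from h import *
pose(); p=cam('wrist'); W=cloud(p)
rect(W,'st all',(645,228),85,70,170)
rect(W,'st all low',(645,228),85,85,122)
go(494.8,136.8,99.7+0,42)
E
```

```text
t 6.95 pos [644.3 228.4 137.7] yaw 1.5 tilt 0.07 open 24.3 F [ 0.7 -0.  -4.4] grip 39.8 j7 -100.3
st all 8836 c 650.5 228.1 size 138 48 yaw 6.5 z98 156.0
st all low 1593 c 702.9 230.3 size 34 31 yaw -88.6 z98 121.9
GO tool xyz [-151.2   87.5   95.5] rz -98.2
```

```bash
python3 - <<'E'
from h import *
for n in ['wrist','side']:
    p=cam(n); W=cloud(p).reshape(-1,3)
    for a,b in [(575,600),(600,625),(665,690),(690,715)]:
        w=W[(W[:,0]>a/1e3)&(W[:,0]<b/1e3)&(abs(W[:,1]-.228)<.02)&(W[:,2]>.06)&(W[:,2]<.17)]
        if len(w)>10: print(n,a,len(w),(np.percentile(w[:,2],[2,50,98])*1e3).round(1))
W0=np.load('side0.npy').reshape(-1,3)
for a,b in [(575,600),(600,625),(665,690),(690,715)]:
    w=W0[(W0[:,0]>a/1e3)&(W0[:,0]<b/1e3)&(abs(W0[:,1]-.228)<.025)&(W0[:,2]>.004)]
    print('before',a,len(w),(np.percentile(w[:,2],[2,50,98])*1e3).round(1))
E
```

```text
wrist 575 16 [79.2 80.6 81.2]
wrist 600 1007 [128.7 130.9 132.2]
wrist 665 2247 [ 83.3 126.1 128.2]
wrist 690 2421 [102.5 120.5 125.1]
side 575 140 [ 77.4 110.5 131.9]
side 600 124 [ 76.9 109.7 133.6]
side 665 110 [ 76.8 105.2 129.1]
side 690 101 [ 75.3  99.  124.6]
before 575 131 [ 6.  37.2 58.8]
before 600 119 [ 6.1 37.5 60.2]
before 665 105 [ 5.8 34.6 56.2]
before 690 95 [ 5.4 27.2 51.9]
```

The fingers closed late, so only the tips hold the stapler, about 25 mm too high. I set it back down and regrip.

{"api": "arm_command", "payload": {"plan": [{"hand":0,"x":0,"y":0,"z":12,"rx":0,"ry":0,"rz":0},{"hand":0,"x":0,"y":0,"z":14,"rx":0,"ry":0,"rz":0},{"hand":0,"x":0,"y":0,"z":14,"rx":0,"ry":0,"rz":0},{"hand":0,"x":0,"y":0,"z":14,"rx":0,"ry":0,"rz":0},{"hand":0,"x":0,"y":0,"z":10,"rx":0,"ry":0,"rz":0},{"hand":0,"x":0,"y":0,"z":5,"rx":0,"ry":0,"rz":0},{"hand":0,"x":0,"y":0,"z":2,"rx":0,"ry":0,"rz":0},{"hand":0,"x":0,"y":0,"z":0,"rx":0,"ry":0,"rz":0}], "force": 40}}

```text
time_s: 7.77
position: [0.6448, 0.2283, 0.0671]
orientation: [[1.0, 0.026, -0.001], [0.026, -1.0, -0.0], [-0.001, 0.0, -1.0]]
contact_force: [-0.1, -0.1, -3.6]
opening: 0.0239
finger_force: 39.8
```

```bash
python3 - <<'E'
from h import *
pose(); p=cam('side'); W=cloud(p).reshape(-1,3)
for a,b in [(575,600),(600,625),(665,690),(690,715)]:
        w=W[(W[:,0]>a/1e3)&(W[:,0]<b/1e3)&(abs(W[:,1]-.228)<.025)&(W[:,2]>.004)&(W[:,2]<.07)]
        print(a,len(w),(np.percentile(w[:,2],[2,50,98])*1e3).round(1))
E
```

```text
t 7.77 pos [644.8 228.3  67.1] yaw 1.5 tilt 0.04 open 23.9 F [-0.1 -0.1 -3.6] grip 39.8 j7 -98.8
575 137 [ 7.8 39.8 62. ]
600 122 [ 5.2 38.7 64.1]
665 110 [ 6.2 35.2 58. ]
690 99 [ 6.  30.4 55.3]
```

{"api": "arm_command", "payload": {"plan": [{"hand":0,"x":0,"y":0,"z":1.5,"rx":0,"ry":0,"rz":0},{"hand":0,"x":0,"y":0,"z":1,"rx":0,"ry":0,"rz":0},{"hand":0,"x":0,"y":0,"z":0,"rx":0,"ry":0,"rz":0},{"hand":0.6,"x":0,"y":0,"z":0,"rx":0,"ry":0,"rz":0},{"hand":0.6,"x":0,"y":0,"z":0,"rx":0,"ry":0,"rz":0},{"hand":0.6,"x":0,"y":0,"z":0,"rx":0,"ry":0,"rz":0},{"hand":0.6,"x":0,"y":0,"z":0,"rx":0,"ry":0,"rz":0},{"hand":0.6,"x":0,"y":0,"z":0,"rx":0,"ry":0,"rz":0}], "force": 40}}

```text
time_s: 8.48
position: [0.6452, 0.2285, 0.0656]
orientation: [[1.0, 0.026, 0.001], [0.026, -1.0, 0.0], [0.001, -0.0, -1.0]]
contact_force: [0.8, 1.2, -0.5]
opening: 0.0521
finger_force: 0.0
```

{"api": "arm_command", "payload": {"plan": [{"hand":0.6,"x":0,"y":0,"z":10,"rx":0,"ry":0,"rz":0},{"hand":0.6,"x":0,"y":0,"z":10,"rx":0,"ry":0,"rz":0},{"hand":0.6,"x":0,"y":0,"z":5,"rx":0,"ry":0,"rz":0},{"hand":0.6,"x":0,"y":0,"z":0,"rx":0,"ry":0,"rz":0},{"hand":0,"x":0,"y":0,"z":0,"rx":0,"ry":0,"rz":0},{"hand":0,"x":0,"y":0,"z":0,"rx":0,"ry":0,"rz":0},{"hand":0,"x":0,"y":0,"z":0,"rx":0,"ry":0,"rz":0},{"hand":0,"x":0,"y":0,"z":0,"rx":0,"ry":0,"rz":0}], "force": 40}}

```text
time_s: 9.15
position: [0.6452, 0.2286, 0.0406]
orientation: [[1.0, 0.026, 0.001], [0.026, -1.0, 0.0], [0.001, -0.0, -1.0]]
contact_force: [-0.3, -0.4, 0.3]
opening: 0.033
finger_force: 0.0
```

{"api": "arm_command", "payload": {"plan": [{"hand":0,"x":0,"y":0,"z":0,"rx":0,"ry":0,"rz":0},{"hand":0,"x":0,"y":0,"z":0,"rx":0,"ry":0,"rz":0},{"hand":0,"x":0,"y":0,"z":0,"rx":0,"ry":0,"rz":0},{"hand":0,"x":0,"y":0,"z":0,"rx":0,"ry":0,"rz":0},{"hand":0,"x":0,"y":0,"z":0,"rx":0,"ry":0,"rz":0},{"hand":0,"x":0,"y":0,"z":0,"rx":0,"ry":0,"rz":0},{"hand":0,"x":0,"y":0,"z":0,"rx":0,"ry":0,"rz":0},{"hand":0,"x":0,"y":0,"z":0,"rx":0,"ry":0,"rz":0}], "force": 40}}

```text
time_s: 9.82
position: [0.6452, 0.2288, 0.0406]
orientation: [[1.0, 0.026, 0.001], [0.026, -1.0, 0.001], [0.001, -0.001, -1.0]]
contact_force: [-0.9, 2.4, 4.8]
opening: 0.026
finger_force: 40.0
```

{"api": "arm_command", "payload": {"plan": [{"hand":0,"x":0,"y":0,"z":-8,"rx":0,"ry":0,"rz":0},{"hand":0,"x":0,"y":0,"z":-14,"rx":0,"ry":0,"rz":0},{"hand":0,"x":0,"y":0,"z":-14,"rx":0,"ry":0,"rz":0},{"hand":0,"x":0,"y":0,"z":-14,"rx":0,"ry":0,"rz":0},{"hand":0,"x":0,"y":0,"z":-14,"rx":0,"ry":0,"rz":0},{"hand":0,"x":0,"y":0,"z":-14,"rx":0,"ry":0,"rz":0},{"hand":0,"x":0,"y":0,"z":-12,"rx":0,"ry":0,"rz":0},{"hand":0,"x":0,"y":0,"z":-10,"rx":0,"ry":0,"rz":0}], "force": 40}}

```text
time_s: 10.48
position: [0.6453, 0.2283, 0.1424]
orientation: [[1.0, 0.026, 0.001], [0.026, -1.0, 0.0], [0.001, -0.0, -1.0]]
contact_force: [0.4, -0.5, -3.5]
opening: 0.0261
finger_force: 40.0
```

{"api": "arm_command", "payload": {"plan": [{"hand":0,"x":-15,"y":9,"z":0,"rx":0,"ry":0,"rz":0},{"hand":0,"x":-20,"y":11,"z":0,"rx":0,"ry":0,"rz":0},{"hand":0,"x":-20,"y":11,"z":0,"rx":0,"ry":0,"rz":0},{"hand":0,"x":-21,"y":13,"z":0,"rx":0,"ry":0,"rz":0},{"hand":0,"x":-22,"y":13,"z":0,"rx":0,"ry":0,"rz":0},{"hand":0,"x":-20,"y":11,"z":0,"rx":0,"ry":0,"rz":0},{"hand":0,"x":-20,"y":11,"z":0,"rx":0,"ry":0,"rz":0},{"hand":0,"x":-15,"y":9,"z":0,"rx":0,"ry":0,"rz":0}], "force": 40}}

```text
time_s: 11.15
position: [0.4925, 0.1354, 0.1407]
orientation: [[1.0, 0.026, -0.001], [0.026, -1.0, 0.0], [-0.001, -0.0, -1.0]]
contact_force: [-0.5, -0.8, -3.3]
opening: 0.0257
finger_force: 40.0
```

{"api": "arm_command", "payload": {"plan": [{"hand":0,"x":0,"y":0,"z":0,"rx":0,"ry":0,"rz":-7},{"hand":0,"x":0,"y":0,"z":0,"rx":0,"ry":0,"rz":-7},{"hand":0,"x":0,"y":0,"z":0,"rx":0,"ry":0,"rz":-7},{"hand":0,"x":0,"y":0,"z":0,"rx":0,"ry":0,"rz":-7},{"hand":0,"x":0,"y":0,"z":0,"rx":0,"ry":0,"rz":-7},{"hand":0,"x":0,"y":0,"z":0,"rx":0,"ry":0,"rz":-7},{"hand":0,"x":0,"y":0,"z":0,"rx":0,"ry":0,"rz":-7},{"hand":0,"x":0,"y":0,"z":0,"rx":0,"ry":0,"rz":-7}], "force": 40}}

```text
time_s: 11.82
position: [0.4944, 0.1362, 0.1409]
orientation: [[0.533, 0.846, 0.001], [0.846, -0.533, -0.0], [0.0, 0.001, -1.0]]
contact_force: [-0.7, -1.2, -4.1]
opening: 0.0263
finger_force: 40.0
```

{"api": "arm_command", "payload": {"plan": [{"hand":0,"x":0,"y":0,"z":0,"rx":0,"ry":0,"rz":-7},{"hand":0,"x":0,"y":0,"z":0,"rx":0,"ry":0,"rz":-7},{"hand":0,"x":0,"y":0,"z":0,"rx":0,"ry":0,"rz":-7},{"hand":0,"x":0,"y":0,"z":0,"rx":0,"ry":0,"rz":-7},{"hand":0,"x":0,"y":0,"z":0,"rx":0,"ry":0,"rz":-7},{"hand":0,"x":0,"y":0,"z":0,"rx":0,"ry":0,"rz":-7},{"hand":0,"x":0,"y":0,"z":0,"rx":0,"ry":0,"rz":0},{"hand":0,"x":0,"y":0,"z":0,"rx":0,"ry":0,"rz":0}], "force": 40}}

```text
time_s: 12.48
position: [0.4945, 0.1361, 0.1407]
orientation: [[-0.161, 0.987, 0.0], [0.987, 0.161, 0.0], [-0.0, 0.0, -1.0]]
contact_force: [0.1, 0.5, -3.0]
opening: 0.0257
finger_force: 40.0
```

```bash
python3 - <<'E'
from h import *
pose(); 
for n in ['scene','side','wrist']:
    p=cam(n); W=cloud(p); rect(W,n+' st',(495,137),85,108,150 if n=='side' else 175)
    rect(W,n+' blue',(469,132),110,22,34)
save(p,'w3')
go(494.8,136.8,99.7+0,44)
E
```

```text
t 12.48 pos [494.5 136.1 140.7] yaw 99.2 tilt 0.03 open 25.7 F [ 0.1  0.5 -3. ] grip 40.0 j7 -12.9
scene st 676 c 492.6 146.3 size 132 60 yaw 85.9 z98 171.2
scene blue 756 c 469.1 132.4 size 184 120 yaw -80.3 z98 31.1
side st 369 c 491.2 138.1 size 148 59 yaw -69.2 z98 149.3
side blue 629 c 467.6 131.6 size 185 122 yaw -80.1 z98 32.0
wrist st 10102 c 489.6 162.2 size 97 50 yaw -80.7 z98 159.4
wrist blue 5037 c 468.4 134.0 size 180 120 yaw -80.2 z98 29.7
GO tool xyz [ 0.4  0.5 96.4] rz -0.4
```

View pics/w3.png

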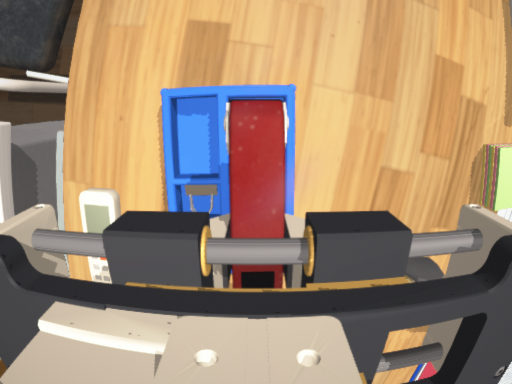

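The wrist picture shows the stapler lined up over the slot (258,180). I lower it.

{"api": "arm_command", "payload": {"plan": [{"hand":0,"x":0,"y":0,"z":10,"rx":0,"ry":0,"rz":-0.4},{"hand":0,"x":0,"y":0,"z":14,"rx":0,"ry":0,"rz":0},{"hand":0,"x":0,"y":0,"z":14,"rx":0,"ry":0,"rz":0},{"hand":0,"x":0,"y":0,"z":14,"rx":0,"ry":0,"rz":0},{"hand":0,"x":0,"y":0,"z":14,"rx":0,"ry":0,"rz":0},{"hand":0,"x":0,"y":0,"z":10,"rx":0,"ry":0,"rz":0},{"hand":0,"x":0,"y":0,"z":8,"rx":0,"ry":0,"rz":0},{"hand":0,"x":0,"y":0,"z":5,"rx":0,"ry":0,"rz":0}], "force": 40}}

```text
time_s: 13.3
position: [0.4938, 0.1364, 0.0501]
orientation: [[-0.172, 0.985, -0.001], [0.985, 0.172, -0.001], [-0.0, -0.001, -1.0]]
contact_force: [-0.5, -0.2, -4.1]
opening: 0.0255
finger_force: 40.0
```

{"api": "arm_command", "payload": {"plan": [{"hand":0,"x":0,"y":0,"z":2,"rx":0,"ry":0,"rz":0},{"hand":0,"x":0,"y":0,"z":2,"rx":0,"ry":0,"rz":0},{"hand":0,"x":0,"y":0,"z":1,"rx":0,"ry":0,"rz":0},{"hand":0,"x":0,"y":0,"z":1,"rx":0,"ry":0,"rz":0},{"hand":0,"x":0,"y":0,"z":1,"rx":0,"ry":0,"rz":0},{"hand":0,"x":0,"y":0,"z":0.5,"rx":0,"ry":0,"rz":0},{"hand":0,"x":0,"y":0,"z":0,"rx":0,"ry":0,"rz":0},{"hand":0,"x":0,"y":0,"z":0,"rx":0,"ry":0,"rz":0}], "force": 40}}

```text
time_s: 13.97
position: [0.4946, 0.1366, 0.0444]
orientation: [[-0.172, 0.985, 0.001], [0.985, 0.172, 0.0], [0.0, 0.001, -1.0]]
contact_force: [-2.5, -1.1, 4.9]
opening: 0.0261
finger_force: 40.0
```

{"api": "arm_command", "payload": {"plan": [{"hand":0.55,"x":0,"y":0,"z":0,"rx":0,"ry":0,"rz":0},{"hand":0.55,"x":0,"y":0,"z":0,"rx":0,"ry":0,"rz":0},{"hand":0.55,"x":0,"y":0,"z":0,"rx":0,"ry":0,"rz":0},{"hand":0.55,"x":0,"y":0,"z":0,"rx":0,"ry":0,"rz":0},{"hand":0.55,"x":0,"y":0,"z":0,"rx":0,"ry":0,"rz":0},{"hand":0.55,"x":0,"y":0,"z":-10,"rx":0,"ry":0,"rz":0},{"hand":0.55,"x":0,"y":0,"z":-20,"rx":0,"ry":0,"rz":0},{"hand":0.55,"x":0,"y":0,"z":-30,"rx":0,"ry":0,"rz":0}], "force": 40}}

```text
time_s: 14.63
position: [0.4927, 0.136, 0.1032]
orientation: [[-0.172, 0.985, -0.004], [0.985, 0.172, -0.001], [-0.001, -0.004, -1.0]]
contact_force: [-0.6, 0.0, 0.0]
opening: 0.0506
finger_force: 0.0
```

{"api": "arm_command", "payload": {"plan": [{"hand":0.6,"x":0,"y":0,"z":-30,"rx":0,"ry":0,"rz":0},{"hand":0.6,"x":0,"y":0,"z":-30,"rx":0,"ry":0,"rz":0},{"hand":0.6,"x":0,"y":0,"z":-10,"rx":0,"ry":0,"rz":0},{"hand":0.6,"x":0,"y":0,"z":0,"rx":0,"ry":0,"rz":0},{"hand":0.6,"x":0,"y":0,"z":0,"rx":0,"ry":0,"rz":7},{"hand":0.6,"x":0,"y":0,"z":0,"rx":0,"ry":0,"rz":7},{"hand":0.6,"x":0,"y":0,"z":0,"rx":0,"ry":0,"rz":6},{"hand":0.6,"x":0,"y":0,"z":0,"rx":0,"ry":0,"rz":0}], "force": 40}}

```text
time_s: 15.3
position: [0.4936, 0.1363, 0.1728]
orientation: [[0.18, 0.984, -0.001], [0.984, -0.18, -0.001], [-0.001, -0.001, -1.0]]
contact_force: [0.3, -0.4, 0.2]
opening: 0.0548
finger_force: 0.0
```

```bash
python3 - <<'E'
from h import *
pose(); 
for n in ['side','wrist']:
    p=cam(n); W=cloud(p); rect(W,n+' st top',(495,137),85,36,75)
    rect(W,n+' blue',(469,132),110,22,30)
save(p,'w4')
go(643.5,-223,-31.8,170)
E
```

```text
t 15.3 pos [493.6 136.3 172.8] yaw 79.6 tilt 0.09 open 54.8 F [ 0.3 -0.4  0.2] grip 0.0 j7 -30.7
side st top 327 c 490.8 134.5 size 143 29 yaw -79.0 z98 63.7
side blue 397 c 466.7 131.5 size 184 119 yaw -80.2 z98 29.9
wrist st top 3969 c 490.4 142.4 size 133 34 yaw -81.8 z98 62.2
wrist blue 5301 c 468.0 133.0 size 182 120 yaw -80.4 z98 29.6
GO tool xyz [-328.4  209.2    3.1] rz 111.9
```

View pics/w4.png

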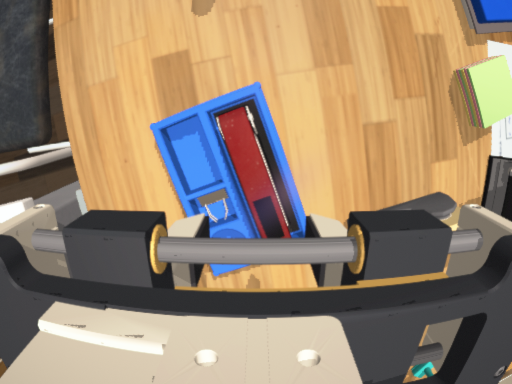

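The picture shows the stapler down in the blue slot (265,180); its top is at 62 mm, so it's on the floor. Next is the red stamp.

{"api": "arm_command", "payload": {"plan": [{"hand":0.7,"x":-20.5,"y":13,"z":0,"rx":0,"ry":0,"rz":0},{"hand":0.7,"x":-20.5,"y":13,"z":0,"rx":0,"ry":0,"rz":0},{"hand":0.7,"x":-20.5,"y":13,"z":0,"rx":0,"ry":0,"rz":0},{"hand":0.7,"x":-20.5,"y":13,"z":0,"rx":0,"ry":0,"rz":0},{"hand":0.7,"x":-20.5,"y":13,"z":0,"rx":0,"ry":0,"rz":0},{"hand":0.7,"x":-20.5,"y":13,"z":0,"rx":0,"ry":0,"rz":0},{"hand":0.7,"x":-20.5,"y":13,"z":0,"rx":0,"ry":0,"rz":0},{"hand":0.7,"x":-20.5,"y":13,"z":0,"rx":0,"ry":0,"rz":0}], "force": 30}}

```text
time_s: 16.07
position: [0.5679, -0.0444, 0.1732]
orientation: [[0.172, 0.985, -0.001], [0.985, -0.172, 0.0], [-0.0, -0.001, -1.0]]
contact_force: [0.6, 0.6, 0.4]
opening: 0.0644
finger_force: 0.0
```

{"api": "arm_command", "payload": {"plan": [{"hand":0.7,"x":-20.5,"y":13,"z":0,"rx":0,"ry":0,"rz":0},{"hand":0.7,"x":-20.5,"y":13,"z":0,"rx":0,"ry":0,"rz":0},{"hand":0.7,"x":-20.5,"y":13,"z":0,"rx":0,"ry":0,"rz":0},{"hand":0.7,"x":-20.5,"y":13,"z":0,"rx":0,"ry":0,"rz":0},{"hand":0.7,"x":-20.5,"y":13,"z":0,"rx":0,"ry":0,"rz":0},{"hand":0.7,"x":-20.5,"y":13,"z":0,"rx":0,"ry":0,"rz":0},{"hand":0.7,"x":-20.5,"y":13,"z":0,"rx":0,"ry":0,"rz":0},{"hand":0.7,"x":-20.5,"y":13,"z":0,"rx":0,"ry":0,"rz":0}], "force": 30}}

```text
time_s: 16.73
position: [0.6415, -0.2241, 0.173]
orientation: [[0.172, 0.985, -0.001], [0.985, -0.172, 0.0], [0.0, -0.001, -1.0]]
contact_force: [0.3, -0.2, 0.5]
opening: 0.0645
finger_force: 0.0
```

{"api": "arm_command", "payload": {"plan": [{"hand":0.7,"x":0,"y":0,"z":0,"rx":0,"ry":0,"rz":7},{"hand":0.7,"x":0,"y":0,"z":0,"rx":0,"ry":0,"rz":7},{"hand":0.7,"x":0,"y":0,"z":0,"rx":0,"ry":0,"rz":7},{"hand":0.7,"x":0,"y":0,"z":0,"rx":0,"ry":0,"rz":7},{"hand":0.7,"x":0,"y":0,"z":0,"rx":0,"ry":0,"rz":7},{"hand":0.7,"x":0,"y":0,"z":0,"rx":0,"ry":0,"rz":7},{"hand":0.7,"x":0,"y":0,"z":0,"rx":0,"ry":0,"rz":7},{"hand":0.7,"x":0,"y":0,"z":0,"rx":0,"ry":0,"rz":7}], "force": 30}}

```text
time_s: 17.4
position: [0.6412, -0.2228, 0.173]
orientation: [[0.915, 0.403, -0.001], [0.403, -0.915, 0.0], [-0.001, -0.001, -1.0]]
contact_force: [-0.8, -0.8, -0.2]
opening: 0.0641
finger_force: 0.0
```

{"api": "arm_command", "payload": {"plan": [{"hand":0.7,"x":0,"y":0,"z":0,"rx":0,"ry":0,"rz":7},{"hand":0.7,"x":0,"y":0,"z":0,"rx":0,"ry":0,"rz":7},{"hand":0.7,"x":0,"y":0,"z":0,"rx":0,"ry":0,"rz":7},{"hand":0.7,"x":0,"y":0,"z":0,"rx":0,"ry":0,"rz":7},{"hand":0.7,"x":0,"y":0,"z":0,"rx":0,"ry":0,"rz":7},{"hand":0.7,"x":0,"y":0,"z":0,"rx":0,"ry":0,"rz":7},{"hand":0.7,"x":0,"y":0,"z":0,"rx":0,"ry":0,"rz":7},{"hand":0.7,"x":0,"y":0,"z":0,"rx":0,"ry":0,"rz":0}], "force": 30}}

```text
time_s: 18.07
position: [0.6412, -0.2226, 0.1728]
orientation: [[0.905, -0.426, -0.001], [-0.426, -0.905, 0.0], [-0.001, 0.0, -1.0]]
contact_force: [-0.4, 0.3, -1.1]
opening: 0.0643
finger_force: 0.0
```

```bash
python3 - <<'E'
from h import *
pose(); p=cam('wrist'); W=cloud(p)
rect(W,'red block',(643.5,-223),34,6,25); rect(W,'red handle',(643.5,-223),30,50,90);rect(W,'turq handle',(725,-249),30,50,90)
go(643.5,-223,-31.8,47)
E
```

```text
t 18.07 pos [ 641.2 -222.6  172.8] yaw -25.2 tilt 0.09 open 64.3 F [-0.4  0.3 -1.1] grip 0.0 j7 -81.5
red block 732 c 645.5 -222.3 size 46 25 yaw 58.3 z98 20.0
red handle 620 c 645.6 -222.4 size 24 23 yaw -23.1 z98 70.6
turq handle 637 c 725.0 -247.2 size 24 23 yaw -25.5 z98 70.8
GO tool xyz [  2.4  -0.7 125.9] rz 7.0
```

{"api": "arm_command", "payload": {"plan": [{"hand":0.7,"x":4,"y":-2,"z":10,"rx":0,"ry":0,"rz":0},{"hand":0.7,"x":0,"y":0,"z":20,"rx":0,"ry":0,"rz":6.6},{"hand":0.7,"x":0,"y":0,"z":22,"rx":0,"ry":0,"rz":0},{"hand":0.7,"x":0,"y":0,"z":22,"rx":0,"ry":0,"rz":0},{"hand":0.7,"x":0,"y":0,"z":22,"rx":0,"ry":0,"rz":0},{"hand":0.7,"x":0,"y":0,"z":20,"rx":0,"ry":0,"rz":0},{"hand":0.7,"x":0,"y":0,"z":10,"rx":0,"ry":0,"rz":0},{"hand":0.5,"x":0,"y":0,"z":0,"rx":0,"ry":0,"rz":0}], "force": 30}}

```text
time_s: 18.78
position: [0.6444, -0.222, 0.0446]
orientation: [[0.852, -0.523, -0.004], [-0.523, -0.852, 0.002], [-0.005, 0.001, -1.0]]
contact_force: [-0.4, 0.0, 1.3]
opening: 0.0611
finger_force: 0.0
```

{"api": "arm_command", "payload": {"plan": [{"hand":0,"x":0,"y":0,"z":0,"rx":0,"ry":0,"rz":0},{"hand":0,"x":0,"y":0,"z":0,"rx":0,"ry":0,"rz":0},{"hand":0,"x":0,"y":0,"z":0,"rx":0,"ry":0,"rz":0},{"hand":0,"x":0,"y":0,"z":0,"rx":0,"ry":0,"rz":0},{"hand":0,"x":0,"y":0,"z":0,"rx":0,"ry":0,"rz":0},{"hand":0,"x":0,"y":0,"z":0,"rx":0,"ry":0,"rz":0},{"hand":0,"x":0,"y":0,"z":0,"rx":0,"ry":0,"rz":0},{"hand":0,"x":0,"y":0,"z":0,"rx":0,"ry":0,"rz":0}], "force": 30}}

```text
time_s: 19.45
position: [0.6464, -0.2228, 0.0484]
orientation: [[0.851, -0.525, 0.001], [-0.525, -0.851, -0.0], [0.001, -0.0, -1.0]]
contact_force: [-0.4, -0.4, 5.9]
opening: 0.0227
finger_force: 30.0
```

{"api": "arm_command", "payload": {"plan": [{"hand":0,"x":0,"y":0,"z":0,"rx":0,"ry":0,"rz":0},{"hand":0,"x":0,"y":0,"z":0,"rx":0,"ry":0,"rz":0},{"hand":0,"x":0,"y":0,"z":0,"rx":0,"ry":0,"rz":0},{"hand":0,"x":0,"y":0,"z":0,"rx":0,"ry":0,"rz":0},{"hand":0,"x":0,"y":0,"z":0,"rx":0,"ry":0,"rz":0},{"hand":0,"x":0,"y":0,"z":0,"rx":0,"ry":0,"rz":0},{"hand":0,"x":0,"y":0,"z":0,"rx":0,"ry":0,"rz":0},{"hand":0,"x":0,"y":0,"z":0,"rx":0,"ry":0,"rz":0}], "force": 30}}

```text
time_s: 20.12
position: [0.6464, -0.2228, 0.0484]
orientation: [[0.851, -0.525, 0.001], [-0.525, -0.851, -0.0], [0.001, -0.001, -1.0]]
contact_force: [-0.9, 0.8, 6.1]
opening: 0.023
finger_force: 30.0
```

{"api": "arm_command", "payload": {"plan": [{"hand":0,"x":0,"y":0,"z":-8,"rx":0,"ry":0,"rz":0},{"hand":0,"x":0,"y":0,"z":-16,"rx":0,"ry":0,"rz":0},{"hand":0,"x":0,"y":0,"z":-16,"rx":0,"ry":0,"rz":-6.9},{"hand":0,"x":0,"y":0,"z":-16,"rx":0,"ry":0,"rz":-6.9},{"hand":0,"x":0,"y":0,"z":-16,"rx":0,"ry":0,"rz":-6.9},{"hand":0,"x":0,"y":0,"z":-16,"rx":0,"ry":0,"rz":-6.9},{"hand":0,"x":0,"y":0,"z":-16,"rx":0,"ry":0,"rz":-6.9},{"hand":0,"x":0,"y":0,"z":-16,"rx":0,"ry":0,"rz":-6.9}], "force": 30}}

```text
time_s: 20.78
position: [0.6456, -0.2229, 0.1688]
orientation: [[0.985, 0.174, -0.0], [0.174, -0.985, -0.0], [-0.0, 0.0, -1.0]]
contact_force: [0.8, -0.0, -0.3]
opening: 0.0228
finger_force: 30.0
```

{"api": "arm_command", "payload": {"plan": [{"hand":0,"x":-9,"y":-26.5,"z":0,"rx":0,"ry":0,"rz":0},{"hand":0,"x":-9,"y":-26.5,"z":0,"rx":0,"ry":0,"rz":0},{"hand":0,"x":-9,"y":-26.5,"z":0,"rx":0,"ry":0,"rz":0},{"hand":0,"x":-9,"y":-26.5,"z":0,"rx":0,"ry":0,"rz":0},{"hand":0,"x":-9,"y":-26.5,"z":0,"rx":0,"ry":0,"rz":0},{"hand":0,"x":-9,"y":-26.5,"z":0,"rx":0,"ry":0,"rz":0},{"hand":0,"x":-9,"y":-26.5,"z":0,"rx":0,"ry":0,"rz":0},{"hand":0,"x":-9,"y":-26.5,"z":0,"rx":0,"ry":0,"rz":0}], "force": 30}}

```text
time_s: 21.45
position: [0.5383, -0.0251, 0.168]
orientation: [[0.986, 0.168, -0.0], [0.168, -0.986, -0.0], [-0.0, 0.0, -1.0]]
contact_force: [0.9, 0.7, -0.8]
opening: 0.0232
finger_force: 30.0
```

{"api": "arm_command", "payload": {"plan": [{"hand":0,"x":-9,"y":-26.5,"z":0,"rx":0,"ry":0,"rz":0},{"hand":0,"x":-9,"y":-26.5,"z":0,"rx":0,"ry":0,"rz":0},{"hand":0,"x":-9,"y":-26.5,"z":0,"rx":0,"ry":0,"rz":0},{"hand":0,"x":-9,"y":-26.5,"z":0,"rx":0,"ry":0,"rz":0},{"hand":0,"x":-9,"y":-26.5,"z":0,"rx":0,"ry":0,"rz":0},{"hand":0,"x":-9,"y":-26.5,"z":0,"rx":0,"ry":0,"rz":0},{"hand":0,"x":-9,"y":-26.5,"z":0,"rx":0,"ry":0,"rz":0},{"hand":0,"x":-9,"y":-26.5,"z":0,"rx":0,"ry":0,"rz":0}], "force": 30}}

```text
time_s: 22.12
position: [0.4318, 0.1717, 0.1681]
orientation: [[0.986, 0.168, 0.0], [0.168, -0.986, 0.0], [0.0, 0.0, -1.0]]
contact_force: [-0.3, 0.4, -0.8]
opening: 0.0233
finger_force: 30.0
```

```bash
python3 - <<'E'
from h import *
s=pose(); go(431.6,171.9,9.7,52.5)
p=cam('scene'); W=cloud(p); x,y,z=np.array(s['position'])*1e3
rect(W,'block',(x,y),40,z-60,z-28); save(p,'s5',(190,170,330,275),5)
p=cam('wrist'); W=cloud(p); rect(W,'wblock',(x,y),40,z-60,z-28)
E
```

```text
t 22.12 pos [431.8 171.7 168.1] yaw 9.7 tilt 0.01 open 23.3 F [-0.3  0.4 -0.8] grip 30.0 j7 -100.1
GO tool xyz [-1.000e-01 -2.000e-01  1.156e+02] rz -0.0
block 148 c 430.1 172.8 size 47 25 yaw -79.6 z98 139.3
wblock 1569 c 429.7 177.4 size 46 22 yaw -80.4 z98 139.2
```

View pics/s5.png

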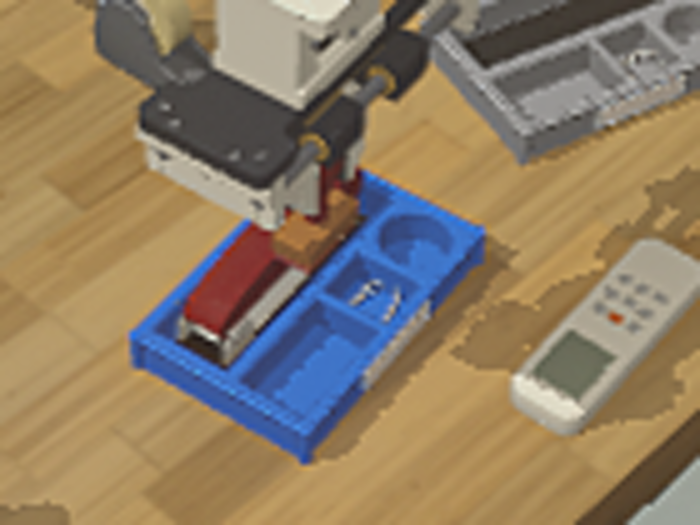

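The red stamp hangs upright and is lined up with the pocket below it (310,350). I lower it.

{"api": "arm_command", "payload": {"plan": [{"hand":0,"x":0,"y":0,"z":12,"rx":0,"ry":0,"rz":0},{"hand":0,"x":0,"y":0,"z":18,"rx":0,"ry":0,"rz":0},{"hand":0,"x":0,"y":0,"z":18,"rx":0,"ry":0,"rz":0},{"hand":0,"x":0,"y":0,"z":18,"rx":0,"ry":0,"rz":0},{"hand":0,"x":0,"y":0,"z":18,"rx":0,"ry":0,"rz":0},{"hand":0,"x":0,"y":0,"z":13,"rx":0,"ry":0,"rz":0},{"hand":0,"x":0,"y":0,"z":8,"rx":0,"ry":0,"rz":0},{"hand":0,"x":0,"y":0,"z":5,"rx":0,"ry":0,"rz":0}], "force": 30}}

```text
time_s: 22.88
position: [0.4326, 0.1701, 0.0571]
orientation: [[0.986, 0.168, -0.001], [0.168, -0.986, -0.001], [-0.001, 0.001, -1.0]]
contact_force: [0.2, 1.3, 0.0]
opening: 0.0232
finger_force: 30.0
```

{"api": "arm_command", "payload": {"plan": [{"hand":0,"x":0,"y":0,"z":2,"rx":0,"ry":0,"rz":0},{"hand":0,"x":0,"y":0,"z":1,"rx":0,"ry":0,"rz":0},{"hand":0,"x":0,"y":0,"z":1,"rx":0,"ry":0,"rz":0},{"hand":0,"x":0,"y":0,"z":1,"rx":0,"ry":0,"rz":0},{"hand":0,"x":0,"y":0,"z":0.5,"rx":0,"ry":0,"rz":0},{"hand":0,"x":0,"y":0,"z":0.5,"rx":0,"ry":0,"rz":0},{"hand":0,"x":0,"y":0,"z":0,"rx":0,"ry":0,"rz":0},{"hand":0,"x":0,"y":0,"z":0,"rx":0,"ry":0,"rz":0}], "force": 30}}

```text
time_s: 23.55
position: [0.4329, 0.1711, 0.0523]
orientation: [[0.986, 0.168, 0.001], [0.168, -0.986, 0.001], [0.001, -0.0, -1.0]]
contact_force: [-0.7, 0.1, 5.9]
opening: 0.0232
finger_force: 30.0
```

{"api": "arm_command", "payload": {"plan": [{"hand":0.6,"x":0,"y":0,"z":0,"rx":0,"ry":0,"rz":0},{"hand":0.6,"x":0,"y":0,"z":0,"rx":0,"ry":0,"rz":0},{"hand":0.6,"x":0,"y":0,"z":0,"rx":0,"ry":0,"rz":0},{"hand":0.6,"x":0,"y":0,"z":0,"rx":0,"ry":0,"rz":0},{"hand":0.6,"x":0,"y":0,"z":0,"rx":0,"ry":0,"rz":0},{"hand":0.6,"x":0,"y":0,"z":-10,"rx":0,"ry":0,"rz":0},{"hand":0.6,"x":0,"y":0,"z":-20,"rx":0,"ry":0,"rz":0},{"hand":0.6,"x":0,"y":0,"z":-30,"rx":0,"ry":0,"rz":0}], "force": 40}}

```text
time_s: 24.22
position: [0.4312, 0.1701, 0.1114]
orientation: [[0.986, 0.168, -0.003], [0.168, -0.986, -0.002], [-0.004, 0.002, -1.0]]
contact_force: [1.5, -0.3, -0.4]
opening: 0.0548
finger_force: 0.0
```

{"api": "arm_command", "payload": {"plan": [{"hand":0.8,"x":0,"y":0,"z":-30,"rx":0,"ry":0,"rz":0},{"hand":0.8,"x":0,"y":0,"z":-30,"rx":0,"ry":0,"rz":0},{"hand":0.8,"x":20,"y":14,"z":0,"rx":0,"ry":0,"rz":0},{"hand":0.8,"x":25,"y":18,"z":0,"rx":0,"ry":0,"rz":0},{"hand":0.8,"x":25,"y":18,"z":0,"rx":0,"ry":0,"rz":0},{"hand":0.8,"x":25,"y":18,"z":0,"rx":0,"ry":0,"rz":0},{"hand":0.8,"x":25,"y":18,"z":0,"rx":0,"ry":0,"rz":0},{"hand":0.8,"x":25,"y":18,"z":0,"rx":0,"ry":0,"rz":0}], "force": 40}}

```text
time_s: 24.88
position: [0.5941, 0.092, 0.1725]
orientation: [[0.986, 0.169, 0.0], [0.169, -0.986, 0.0], [0.0, -0.0, -1.0]]
contact_force: [0.2, 0.5, -0.5]
opening: 0.0734
finger_force: 0.0
```

{"api": "arm_command", "payload": {"plan": [{"hand":0.8,"x":25,"y":18,"z":0,"rx":0,"ry":0,"rz":0},{"hand":0.8,"x":25,"y":18,"z":0,"rx":0,"ry":0,"rz":0},{"hand":0.8,"x":14,"y":9,"z":0,"rx":0,"ry":0,"rz":0},{"hand":0.8,"x":10,"y":5,"z":0,"rx":0,"ry":0,"rz":0},{"hand":0.8,"x":0,"y":0,"z":0,"rx":0,"ry":0,"rz":4.7},{"hand":0.8,"x":0,"y":0,"z":0,"rx":0,"ry":0,"rz":0},{"hand":0.8,"x":0,"y":0,"z":0,"rx":0,"ry":0,"rz":0},{"hand":0.8,"x":0,"y":0,"z":0,"rx":0,"ry":0,"rz":0}], "force": 40}}

```text
time_s: 25.55
position: [0.674, 0.0564, 0.1721]
orientation: [[0.996, 0.09, -0.0], [0.09, -0.996, 0.0], [-0.0, -0.0, -1.0]]
contact_force: [-0.2, 0.5, 0.1]
opening: 0.0737
finger_force: 0.0
```

```bash
python3 - <<'E'
from h import *
s=pose()
p=cam('wrist'); W=cloud(p); rect(W,'tape',(653,54),85,8,90); rect(W,'tapehi',(653,54),85,50,90); rect(W,'cheek',(675,56),25,45,60)
p=cam('scene'); W=cloud(p); rect(W,'red handle',(432,171),30,40,90); rect(W,'stapler',(495,137),80,50,90)
save(p,'s6',(190,170,330,275),5)
go(674.9,55.9,5,39)
E
```

```text
t 25.55 pos [674.   56.4 172.1] yaw 5.1 tilt 0.01 open 73.7 F [-0.2  0.5  0.1] grip 0.0 j7 -80.7
tape 3626 c 661.8 55.2 size 118 35 yaw 4.5 z98 77.9
tapehi 1991 c 690.5 57.6 size 59 35 yaw 5.7 z98 78.1
cheek 344 c 679.2 56.6 size 36 35 yaw 3.0 z98 59.4
red handle 81 c 430.3 173.9 size 21 21 yaw -45.0 z98 76.2
stapler 416 c 478.3 132.4 size 131 80 yaw -68.2 z98 73.8
GO tool xyz [  0.8   0.6 133.1] rz 0.1
```

View pics/s6.png

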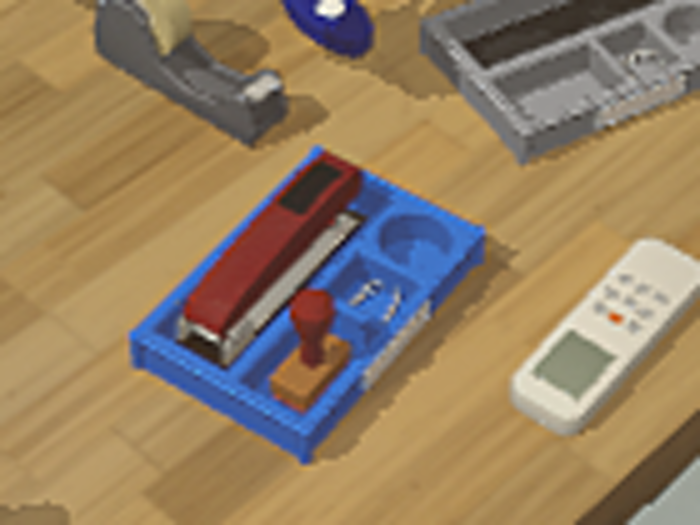

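The picture shows the red stamp standing square in the blue pocket (312,350) and the stapler in its slot (270,240), so the blue kit is done. Next is the tape dispenser.

{"api": "arm_command", "payload": {"plan": [{"hand":0.8,"x":1,"y":0.5,"z":12,"rx":0,"ry":0,"rz":0},{"hand":0.8,"x":0,"y":0,"z":20,"rx":0,"ry":0,"rz":0},{"hand":0.8,"x":0,"y":0,"z":24,"rx":0,"ry":0,"rz":0},{"hand":0.8,"x":0,"y":0,"z":24,"rx":0,"ry":0,"rz":0},{"hand":0.8,"x":0,"y":0,"z":24,"rx":0,"ry":0,"rz":0},{"hand":0.8,"x":0,"y":0,"z":20,"rx":0,"ry":0,"rz":0},{"hand":0.8,"x":0,"y":0,"z":9,"rx":0,"ry":0,"rz":0},{"hand":0.6,"x":0,"y":0,"z":0,"rx":0,"ry":0,"rz":0}], "force": 45}}

```text
time_s: 26.32
position: [0.6735, 0.0555, 0.0359]
orientation: [[0.996, 0.088, -0.004], [0.088, -0.996, -0.001], [-0.005, 0.0, -1.0]]
contact_force: [-0.2, -0.2, 0.4]
opening: 0.0701
finger_force: 0.0
```

{"api": "arm_command", "payload": {"plan": [{"hand":0,"x":0,"y":0,"z":0,"rx":0,"ry":0,"rz":0},{"hand":0,"x":0,"y":0,"z":0,"rx":0,"ry":0,"rz":0},{"hand":0,"x":0,"y":0,"z":0,"rx":0,"ry":0,"rz":0},{"hand":0,"x":0,"y":0,"z":0,"rx":0,"ry":0,"rz":0},{"hand":0,"x":0,"y":0,"z":0,"rx":0,"ry":0,"rz":0},{"hand":0,"x":0,"y":0,"z":0,"rx":0,"ry":0,"rz":0},{"hand":0,"x":0,"y":0,"z":0,"rx":0,"ry":0,"rz":0},{"hand":0,"x":0,"y":0,"z":0,"rx":0,"ry":0,"rz":0}], "force": 45}}

```text
time_s: 26.98
position: [0.6759, 0.0558, 0.0395]
orientation: [[0.996, 0.087, 0.001], [0.087, -0.996, 0.0], [0.001, -0.0, -1.0]]
contact_force: [-0.7, 1.1, 6.1]
opening: 0.0348
finger_force: 45.0
```

{"api": "arm_command", "payload": {"plan": [{"hand":0,"x":0,"y":0,"z":0,"rx":0,"ry":0,"rz":0},{"hand":0,"x":0,"y":0,"z":0,"rx":0,"ry":0,"rz":0},{"hand":0,"x":0,"y":0,"z":0,"rx":0,"ry":0,"rz":0},{"hand":0,"x":0,"y":0,"z":0,"rx":0,"ry":0,"rz":0},{"hand":0,"x":0,"y":0,"z":0,"rx":0,"ry":0,"rz":0},{"hand":0,"x":0,"y":0,"z":0,"rx":0,"ry":0,"rz":0},{"hand":0,"x":0,"y":0,"z":0,"rx":0,"ry":0,"rz":0},{"hand":0,"x":0,"y":0,"z":0,"rx":0,"ry":0,"rz":0}], "force": 45}}

```text
time_s: 27.65
position: [0.6759, 0.0558, 0.0396]
orientation: [[0.996, 0.087, 0.001], [0.087, -0.996, 0.0], [0.001, -0.0, -1.0]]
contact_force: [-0.9, 1.2, 6.0]
opening: 0.0343
finger_force: 45.0
```

{"api": "arm_command", "payload": {"plan": [{"hand":0,"x":0,"y":0,"z":-8,"rx":0,"ry":0,"rz":0},{"hand":0,"x":0,"y":0,"z":-14,"rx":0,"ry":0,"rz":0},{"hand":0,"x":0,"y":0,"z":-14,"rx":0,"ry":0,"rz":0},{"hand":0,"x":0,"y":0,"z":-14,"rx":0,"ry":0,"rz":0},{"hand":0,"x":0,"y":0,"z":-14,"rx":0,"ry":0,"rz":0},{"hand":0,"x":0,"y":0,"z":-14,"rx":0,"ry":0,"rz":0},{"hand":0,"x":0,"y":0,"z":-12,"rx":0,"ry":0,"rz":0},{"hand":0,"x":0,"y":0,"z":-10,"rx":0,"ry":0,"rz":0}], "force": 45}}

```text
time_s: 28.32
position: [0.6759, 0.0555, 0.141]
orientation: [[0.996, 0.087, 0.002], [0.087, -0.996, 0.0], [0.002, -0.0, -1.0]]
contact_force: [-0.1, -0.2, -4.9]
opening: 0.0347
finger_force: 45.0
```

{"api": "arm_command", "payload": {"plan": [{"hand":0,"x":-14,"y":14,"z":0,"rx":0,"ry":0,"rz":0},{"hand":0,"x":-22,"y":22,"z":0,"rx":0,"ry":0,"rz":0},{"hand":0,"x":-24,"y":25,"z":0,"rx":0,"ry":0,"rz":0},{"hand":0,"x":-24,"y":25,"z":0,"rx":0,"ry":0,"rz":0},{"hand":0,"x":-24,"y":25,"z":0,"rx":0,"ry":0,"rz":0},{"hand":0,"x":-24,"y":25,"z":0,"rx":0,"ry":0,"rz":0},{"hand":0,"x":-22,"y":22,"z":0,"rx":0,"ry":0,"rz":0},{"hand":0,"x":-14,"y":14,"z":0,"rx":0,"ry":0,"rz":0}], "force": 45}}

```text
time_s: 28.98
position: [0.5204, -0.1336, 0.1395]
orientation: [[0.996, 0.084, -0.001], [0.084, -0.996, -0.001], [-0.001, 0.001, -1.0]]
contact_force: [-0.2, -0.3, -5.8]
opening: 0.0346
finger_force: 45.0
```

{"api": "arm_command", "payload": {"plan": [{"hand":0,"x":0,"y":0,"z":0,"rx":0,"ry":0,"rz":-5},{"hand":0,"x":0,"y":0,"z":0,"rx":0,"ry":0,"rz":-7},{"hand":0,"x":0,"y":0,"z":0,"rx":0,"ry":0,"rz":-7},{"hand":0,"x":0,"y":0,"z":0,"rx":0,"ry":0,"rz":-7},{"hand":0,"x":0,"y":0,"z":0,"rx":0,"ry":0,"rz":-7},{"hand":0,"x":0,"y":0,"z":0,"rx":0,"ry":0,"rz":-7},{"hand":0,"x":0,"y":0,"z":0,"rx":0,"ry":0,"rz":-7},{"hand":0,"x":0,"y":0,"z":0,"rx":0,"ry":0,"rz":-7}], "force": 45}}

```text
time_s: 29.65
position: [0.5231, -0.1307, 0.1394]
orientation: [[0.51, 0.86, 0.001], [0.86, -0.51, -0.0], [0.0, 0.001, -1.0]]
contact_force: [0.7, -1.0, -6.0]
opening: 0.0345
finger_force: 45.0
```

{"api": "arm_command", "payload": {"plan": [{"hand":0,"x":0,"y":0,"z":0,"rx":0,"ry":0,"rz":-7},{"hand":0,"x":0,"y":0,"z":0,"rx":0,"ry":0,"rz":-5},{"hand":0,"x":0,"y":0,"z":0,"rx":0,"ry":0,"rz":-3},{"hand":0,"x":0,"y":0,"z":0,"rx":0,"ry":0,"rz":0},{"hand":0,"x":0,"y":0,"z":0,"rx":0,"ry":0,"rz":0},{"hand":0,"x":0,"y":0,"z":0,"rx":0,"ry":0,"rz":0},{"hand":0,"x":0,"y":0,"z":0,"rx":0,"ry":0,"rz":0},{"hand":0,"x":0,"y":0,"z":0,"rx":0,"ry":0,"rz":0}], "force": 45}}

```text
time_s: 30.32
position: [0.5231, -0.1304, 0.1388]
orientation: [[0.277, 0.961, 0.0], [0.961, -0.277, -0.0], [-0.0, 0.0, -1.0]]
contact_force: [-0.2, -0.1, -5.1]
opening: 0.0344
finger_force: 45.0
```

```bash
python3 - <<'E'
from h import *
s=pose()
for n in ['wrist','side','scene']:
    p=cam(n); W=cloud(p); rect(W,n+' grey',(492.6,-145.7),112,22,33); rect(W,n+' tape',(517.6,-152.8),80,104,140)
    if n=='scene': save(p,'s7',(240,110,380,215),5)
go(523.9,-130.7,74.2,43.6)
E
```

```text
t 30.32 pos [ 523.1 -130.4  138.8] yaw 73.9 tilt 0.01 open 34.4 F [-0.2 -0.1 -5.1] grip 45.0 j7 -3.3
wrist grey 3990 c 494.3 -141.3 size 175 119 yaw 73.9 z98 29.7
wrist tape 1388 c 524.8 -132.2 size 101 61 yaw 87.0 z98 139.3
side grey 797 c 493.0 -145.3 size 185 119 yaw 74.2 z98 31.4
side tape 481 c 516.9 -162.4 size 122 60 yaw 83.0 z98 139.6
scene grey 648 c 493.7 -144.3 size 183 122 yaw 73.9 z98 31.5
scene tape 283 c 504.6 -144.1 size 138 37 yaw 62.4 z98 138.6
GO tool xyz [-0.1  0.9 95.1] rz -0.2
```

View pics/s7.png

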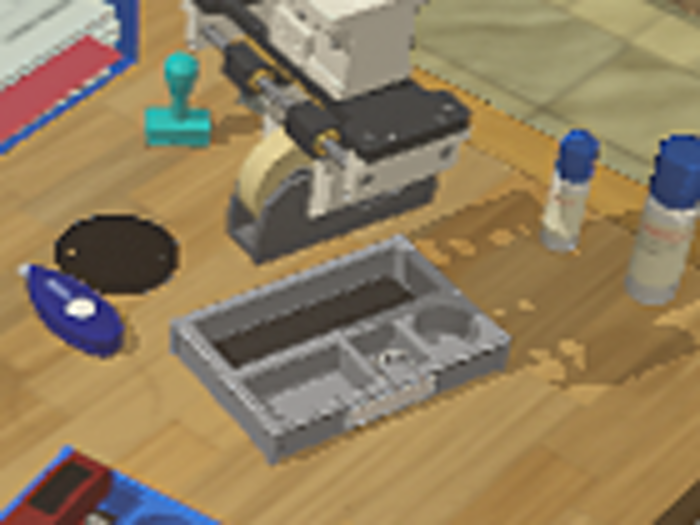

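The picture shows the tape dispenser level above the grey tray, its slot at (310,320). I lower it.

{"api": "arm_command", "payload": {"plan": [{"hand":0,"x":0.7,"y":1,"z":10,"rx":0,"ry":0,"rz":-0.2},{"hand":0,"x":0,"y":0,"z":14,"rx":0,"ry":0,"rz":0},{"hand":0,"x":0,"y":0,"z":14,"rx":0,"ry":0,"rz":0},{"hand":0,"x":0,"y":0,"z":14,"rx":0,"ry":0,"rz":0},{"hand":0,"x":0,"y":0,"z":13,"rx":0,"ry":0,"rz":0},{"hand":0,"x":0,"y":0,"z":10,"rx":0,"ry":0,"rz":0},{"hand":0,"x":0,"y":0,"z":8,"rx":0,"ry":0,"rz":0},{"hand":0,"x":0,"y":0,"z":5,"rx":0,"ry":0,"rz":0}], "force": 45}}

```text
time_s: 31.13
position: [0.5239, -0.1299, 0.0495]
orientation: [[0.272, 0.962, -0.001], [0.962, -0.272, 0.0], [-0.0, -0.001, -1.0]]
contact_force: [0.4, 0.3, -5.3]
opening: 0.0342
finger_force: 45.0
```

{"api": "arm_command", "payload": {"plan": [{"hand":0,"x":0,"y":0,"z":2,"rx":0,"ry":0,"rz":0},{"hand":0,"x":0,"y":0,"z":2,"rx":0,"ry":0,"rz":0},{"hand":0,"x":0,"y":0,"z":1,"rx":0,"ry":0,"rz":0},{"hand":0,"x":0,"y":0,"z":1,"rx":0,"ry":0,"rz":0},{"hand":0,"x":0,"y":0,"z":0.5,"rx":0,"ry":0,"rz":0},{"hand":0,"x":0,"y":0,"z":0.5,"rx":0,"ry":0,"rz":0},{"hand":0,"x":0,"y":0,"z":0,"rx":0,"ry":0,"rz":0},{"hand":0,"x":0,"y":0,"z":0,"rx":0,"ry":0,"rz":0}], "force": 45}}

```text
time_s: 31.8
position: [0.5243, -0.13, 0.0439]
orientation: [[0.272, 0.962, 0.0], [0.962, -0.272, -0.0], [0.0, 0.0, -1.0]]
contact_force: [-0.6, -0.4, -4.3]
opening: 0.0343
finger_force: 45.0
```

{"api": "arm_command", "payload": {"plan": [{"hand":0,"x":0,"y":0,"z":1,"rx":0,"ry":0,"rz":0},{"hand":0,"x":0,"y":0,"z":0.5,"rx":0,"ry":0,"rz":0},{"hand":0,"x":0,"y":0,"z":0,"rx":0,"ry":0,"rz":0},{"hand":0.55,"x":0,"y":0,"z":0,"rx":0,"ry":0,"rz":0},{"hand":0.55,"x":0,"y":0,"z":0,"rx":0,"ry":0,"rz":0},{"hand":0.55,"x":0,"y":0,"z":0,"rx":0,"ry":0,"rz":0},{"hand":0.55,"x":0,"y":0,"z":0,"rx":0,"ry":0,"rz":0},{"hand":0.55,"x":0,"y":0,"z":0,"rx":0,"ry":0,"rz":0}], "force": 45}}

```text
time_s: 32.47
position: [0.5244, -0.1301, 0.0423]
orientation: [[0.272, 0.962, 0.0], [0.962, -0.272, -0.0], [-0.0, 0.0, -1.0]]
contact_force: [0.4, 0.0, -0.3]
opening: 0.0504
finger_force: 0.0
```

{"api": "arm_command", "payload": {"plan": [{"hand":0.55,"x":0,"y":0,"z":-8,"rx":0,"ry":0,"rz":0},{"hand":0.55,"x":0,"y":0,"z":-14,"rx":0,"ry":0,"rz":0},{"hand":0.55,"x":0,"y":0,"z":-20,"rx":0,"ry":0,"rz":0},{"hand":0.55,"x":0,"y":0,"z":-25,"rx":0,"ry":0,"rz":0},{"hand":0.55,"x":0,"y":0,"z":-25,"rx":0,"ry":0,"rz":0},{"hand":0.55,"x":0,"y":0,"z":-25,"rx":0,"ry":0,"rz":0},{"hand":0.55,"x":0,"y":0,"z":-15,"rx":0,"ry":0,"rz":0},{"hand":0.55,"x":0,"y":0,"z":0,"rx":0,"ry":0,"rz":0}], "force": 30}}

```text
time_s: 33.13
position: [0.5262, -0.1305, 0.1783]
orientation: [[0.273, 0.962, 0.006], [0.962, -0.273, -0.001], [0.001, 0.006, -1.0]]
contact_force: [0.7, 0.3, -0.3]
opening: 0.0505
finger_force: 0.0
```

```bash
python3 - <<'E'
from h import *
s=pose()
for n in ['wrist','side']:
    p=cam(n); W=cloud(p); rect(W,n+' grey',(493,-145),112,22,31); rect(W,n+' tapehi',(518,-152),80,36,100); rect(W,n+' roll',(527,-112),35,60,100)
go(489.5,385,11,170)
E
```

```text
t 33.13 pos [ 526.2 -130.5  178.3] yaw 74.2 tilt 0.35 open 50.5 F [ 0.7  0.3 -0.3] grip 0.0 j7 -3.6
wrist grey 5531 c 494.0 -144.9 size 182 120 yaw 74.4 z98 29.8
wrist tapehi 2114 c 527.6 -115.0 size 58 35 yaw 73.9 z98 82.0
wrist roll 1617 c 527.4 -115.5 size 57 34 yaw 74.7 z98 82.1
side grey 848 c 493.1 -144.6 size 185 119 yaw 74.0 z98 30.8
side tapehi 340 c 515.6 -158.0 size 122 36 yaw 74.4 z98 83.0
side roll 144 c 521.9 -122.5 size 42 36 yaw 51.9 z98 83.7
GO tool xyz [ 486.  -173.8    4.9] rz 63.2
```

The tape dispenser's roll top is at 82 mm, so it's on the slot floor. Next is the black stamp.

{"api": "arm_command", "payload": {"plan": [{"hand":0.7,"x":30,"y":-11,"z":0,"rx":0,"ry":0,"rz":0},{"hand":0.7,"x":30,"y":-11,"z":0,"rx":0,"ry":0,"rz":0},{"hand":0.7,"x":30,"y":-11,"z":0,"rx":0,"ry":0,"rz":0},{"hand":0.7,"x":30,"y":-11,"z":0,"rx":0,"ry":0,"rz":0},{"hand":0.7,"x":30,"y":-11,"z":0,"rx":0,"ry":0,"rz":0},{"hand":0.7,"x":30,"y":-11,"z":0,"rx":0,"ry":0,"rz":0},{"hand":0.7,"x":30,"y":-11,"z":0,"rx":0,"ry":0,"rz":0},{"hand":0.7,"x":30,"y":-11,"z":0,"rx":0,"ry":0,"rz":0}], "force": 30}}

```text
time_s: 33.9
position: [0.5038, 0.1262, 0.1731]
orientation: [[0.272, 0.962, -0.002], [0.962, -0.272, -0.001], [-0.001, -0.002, -1.0]]
contact_force: [0.9, -0.2, -0.3]
opening: 0.0645
finger_force: 0.0
```

{"api": "arm_command", "payload": {"plan": [{"hand":0.7,"x":30,"y":-11,"z":0,"rx":0,"ry":0,"rz":0},{"hand":0.7,"x":30,"y":-11,"z":0,"rx":0,"ry":0,"rz":0},{"hand":0.7,"x":30,"y":-11,"z":0,"rx":0,"ry":0,"rz":0},{"hand":0.7,"x":30,"y":-11,"z":0,"rx":0,"ry":0,"rz":0},{"hand":0.7,"x":30,"y":-11,"z":0,"rx":0,"ry":0,"rz":0},{"hand":0.7,"x":30,"y":-11,"z":0,"rx":0,"ry":0,"rz":0},{"hand":0.7,"x":30,"y":-10,"z":0,"rx":0,"ry":0,"rz":0},{"hand":0.7,"x":30,"y":-10,"z":0,"rx":0,"ry":0,"rz":0}], "force": 30}}

```text
time_s: 34.57
position: [0.4865, 0.3803, 0.1728]
orientation: [[0.272, 0.962, -0.002], [0.962, -0.272, -0.002], [-0.002, -0.001, -1.0]]
contact_force: [-0.2, -0.2, -0.2]
opening: 0.0639
finger_force: 0.0
```

{"api": "arm_command", "payload": {"plan": [{"hand":0.7,"x":0,"y":0,"z":0,"rx":0,"ry":0,"rz":7},{"hand":0.7,"x":0,"y":0,"z":0,"rx":0,"ry":0,"rz":7},{"hand":0.7,"x":0,"y":0,"z":0,"rx":0,"ry":0,"rz":7},{"hand":0.7,"x":0,"y":0,"z":0,"rx":0,"ry":0,"rz":7},{"hand":0.7,"x":0,"y":0,"z":0,"rx":0,"ry":0,"rz":7},{"hand":0.7,"x":0,"y":0,"z":0,"rx":0,"ry":0,"rz":7},{"hand":0.7,"x":0,"y":0,"z":0,"rx":0,"ry":0,"rz":7},{"hand":0.7,"x":0,"y":0,"z":0,"rx":0,"ry":0,"rz":0}], "force": 30}}

```text
time_s: 35.23
position: [0.4868, 0.3788, 0.1728]
orientation: [[0.907, 0.421, -0.002], [0.421, -0.907, -0.002], [-0.002, 0.001, -1.0]]
contact_force: [0.1, -0.3, -0.1]
opening: 0.064
finger_force: 0.0
```

```bash
python3 - <<'E'
from h import *
s=pose()
p=cam('wrist'); W=cloud(p); rect(W,'block',(489,385),38,6,25); rect(W,'handle',(489,385),30,50,90)
go(489.5,385,11,47.5)
E
```

```text
t 35.23 pos [486.8 378.8 172.8] yaw 24.9 tilt 0.15 open 64.0 F [ 0.1 -0.3 -0.1] grip 0.0 j7 -101.4
block 975 c 490.0 384.7 size 57 25 yaw -77.1 z98 20.1
handle 621 c 490.3 385.3 size 24 24 yaw 24.6 z98 70.8
GO tool xyz [  5.2  -4.6 125.5] rz 14.3
```

{"api": "arm_command", "payload": {"plan": [{"hand":0.7,"x":5.8,"y":-4.4,"z":10,"rx":0,"ry":0,"rz":0},{"hand":0.7,"x":0,"y":0,"z":20,"rx":0,"ry":0,"rz":6},{"hand":0.7,"x":0,"y":0,"z":22,"rx":0,"ry":0,"rz":6},{"hand":0.7,"x":0,"y":0,"z":22,"rx":0,"ry":0,"rz":0},{"hand":0.7,"x":0,"y":0,"z":22,"rx":0,"ry":0,"rz":0},{"hand":0.7,"x":0,"y":0,"z":20,"rx":0,"ry":0,"rz":0},{"hand":0.7,"x":0,"y":0,"z":9,"rx":0,"ry":0,"rz":0},{"hand":0.5,"x":0,"y":0,"z":0,"rx":0,"ry":0,"rz":0}], "force": 30}}

```text
time_s: 35.95
position: [0.4895, 0.3847, 0.0462]
orientation: [[0.973, 0.231, -0.004], [0.231, -0.973, -0.003], [-0.004, 0.002, -1.0]]
contact_force: [-0.3, 0.7, -0.1]
opening: 0.0608
finger_force: 0.0
```

{"api": "arm_command", "payload": {"plan": [{"hand":0,"x":0,"y":0,"z":0,"rx":0,"ry":0,"rz":0},{"hand":0,"x":0,"y":0,"z":0,"rx":0,"ry":0,"rz":0},{"hand":0,"x":0,"y":0,"z":0,"rx":0,"ry":0,"rz":0},{"hand":0,"x":0,"y":0,"z":0,"rx":0,"ry":0,"rz":0},{"hand":0,"x":0,"y":0,"z":0,"rx":0,"ry":0,"rz":0},{"hand":0,"x":0,"y":0,"z":0,"rx":0,"ry":0,"rz":0},{"hand":0,"x":0,"y":0,"z":0,"rx":0,"ry":0,"rz":0},{"hand":0,"x":0,"y":0,"z":0,"rx":0,"ry":0,"rz":0}], "force": 30}}

```text
time_s: 36.62
position: [0.4913, 0.3857, 0.0497]
orientation: [[0.974, 0.228, 0.001], [0.228, -0.974, 0.0], [0.001, -0.0, -1.0]]
contact_force: [1.0, -0.6, 4.1]
opening: 0.0227
finger_force: 30.0
```

{"api": "arm_command", "payload": {"plan": [{"hand":0,"x":0,"y":0,"z":0,"rx":0,"ry":0,"rz":0},{"hand":0,"x":0,"y":0,"z":0,"rx":0,"ry":0,"rz":0},{"hand":0,"x":0,"y":0,"z":0,"rx":0,"ry":0,"rz":0},{"hand":0,"x":0,"y":0,"z":0,"rx":0,"ry":0,"rz":0},{"hand":0,"x":0,"y":0,"z":0,"rx":0,"ry":0,"rz":0},{"hand":0,"x":0,"y":0,"z":0,"rx":0,"ry":0,"rz":0},{"hand":0,"x":0,"y":0,"z":0,"rx":0,"ry":0,"rz":0},{"hand":0,"x":0,"y":0,"z":0,"rx":0,"ry":0,"rz":0}], "force": 30}}

```text
time_s: 37.28
position: [0.4914, 0.3857, 0.0497]
orientation: [[0.974, 0.228, 0.001], [0.228, -0.974, 0.0], [0.001, -0.0, -1.0]]
contact_force: [0.3, -1.0, 5.9]
opening: 0.0226
finger_force: 30.0
```

{"api": "arm_command", "payload": {"plan": [{"hand":0,"x":0,"y":0,"z":-8,"rx":0,"ry":0,"rz":0},{"hand":0,"x":0,"y":0,"z":-16,"rx":0,"ry":0,"rz":0},{"hand":0,"x":0,"y":0,"z":-16,"rx":0,"ry":0,"rz":5},{"hand":0,"x":0,"y":0,"z":-16,"rx":0,"ry":0,"rz":6},{"hand":0,"x":0,"y":0,"z":-16,"rx":0,"ry":0,"rz":6},{"hand":0,"x":0,"y":0,"z":-16,"rx":0,"ry":0,"rz":6},{"hand":0,"x":0,"y":0,"z":-16,"rx":0,"ry":0,"rz":6},{"hand":0,"x":0,"y":0,"z":-16,"rx":0,"ry":0,"rz":0}], "force": 30}}

```text
time_s: 37.95
position: [0.4903, 0.3858, 0.1701]
orientation: [[0.96, -0.278, -0.001], [-0.278, -0.96, -0.0], [-0.001, 0.0, -1.0]]
contact_force: [-0.6, 0.1, -1.3]
opening: 0.0229
finger_force: 30.0
```

{"api": "arm_command", "payload": {"plan": [{"hand":0,"x":7,"y":27,"z":0,"rx":0,"ry":0,"rz":0},{"hand":0,"x":7,"y":29,"z":0,"rx":0,"ry":0,"rz":0},{"hand":0,"x":7,"y":29,"z":0,"rx":0,"ry":0,"rz":0},{"hand":0,"x":7,"y":29,"z":0,"rx":0,"ry":0,"rz":0},{"hand":0,"x":7,"y":29,"z":0,"rx":0,"ry":0,"rz":0},{"hand":0,"x":7,"y":29,"z":0,"rx":0,"ry":0,"rz":0},{"hand":0,"x":7,"y":29,"z":0,"rx":0,"ry":0,"rz":0},{"hand":0,"x":7,"y":29,"z":0,"rx":0,"ry":0,"rz":0}], "force": 30}}

```text
time_s: 38.62
position: [0.4816, 0.1479, 0.1695]
orientation: [[0.962, -0.272, -0.0], [-0.272, -0.962, 0.0], [-0.0, -0.0, -1.0]]
contact_force: [1.7, -0.2, -0.2]
opening: 0.0232
finger_force: 30.0
```

{"api": "arm_command", "payload": {"plan": [{"hand":0,"x":7,"y":29,"z":0,"rx":0,"ry":0,"rz":0},{"hand":0,"x":7,"y":29,"z":0,"rx":0,"ry":0,"rz":0},{"hand":0,"x":7,"y":29,"z":0,"rx":0,"ry":0,"rz":0},{"hand":0,"x":7,"y":29,"z":0,"rx":0,"ry":0,"rz":0},{"hand":0,"x":8,"y":29,"z":0,"rx":0,"ry":0,"rz":0},{"hand":0,"x":8,"y":29,"z":0,"rx":0,"ry":0,"rz":0},{"hand":0,"x":9,"y":29,"z":0,"rx":0,"ry":0,"rz":0},{"hand":0,"x":0,"y":0,"z":0,"rx":0,"ry":0,"rz":0}], "force": 30}}

```text
time_s: 39.28
position: [0.4774, -0.0668, 0.17]
orientation: [[0.96, -0.279, 0.001], [-0.279, -0.96, -0.002], [0.002, 0.002, -1.0]]
contact_force: [-0.8, 0.1, -0.9]
opening: 0.0229
finger_force: 30.0
```

```bash
python3 - <<'E'
from h import *
s=pose(); x,y,z=np.array(s['position'])*1e3; go(476.7,-93.5,-15.8,53.7)
p=cam('wrist'); W=cloud(p); rect(W,'wblock',(x,y),40,z-62,z-28); rect(W,'grey',(493,-145),112,22,31)
p=cam('scene'); W=cloud(p); rect(W,'block',(x,y),40,z-62,z-28)
E
```

```text
t 39.28 pos [477.4 -66.8 170. ] yaw -16.2 tilt 0.14 open 22.9 F [-0.8  0.1 -0.9] grip 30.0 j7 -91.7
GO tool xyz [  6.6  25.6 116.4] rz -0.4
wblock 1900 c 478.2 -67.7 size 58 21 yaw 73.7 z98 140.4
grey 7458 c 493.6 -144.5 size 182 120 yaw 74.0 z98 29.9
block 170 c 476.3 -63.7 size 61 32 yaw 70.6 z98 141.5
```

{"api": "arm_command", "payload": {"plan": [{"hand":0,"x":3.5,"y":13,"z":0,"rx":0,"ry":0,"rz":0},{"hand":0,"x":3.5,"y":13,"z":0,"rx":0,"ry":0,"rz":-0.3},{"hand":0,"x":0,"y":0,"z":12,"rx":0,"ry":0,"rz":0},{"hand":0,"x":0,"y":0,"z":16,"rx":0,"ry":0,"rz":0},{"hand":0,"x":0,"y":0,"z":16,"rx":0,"ry":0,"rz":0},{"hand":0,"x":0,"y":0,"z":16,"rx":0,"ry":0,"rz":0},{"hand":0,"x":0,"y":0,"z":10,"rx":0,"ry":0,"rz":0},{"hand":0,"x":0,"y":0,"z":0,"rx":0,"ry":0,"rz":0}], "force": 30}}

```text
time_s: 40.05
position: [0.4764, -0.086, 0.0976]
orientation: [[0.964, -0.266, -0.003], [-0.266, -0.964, 0.001], [-0.003, 0.0, -1.0]]
contact_force: [-1.2, -0.0, -0.5]
opening: 0.0232
finger_force: 30.0
```

```bash
python3 - <<'E'
from h import *
s=pose(); x,y,z=np.array(s['position'])*1e3; go(476.7,-93.5,-15.8,53.7)
p=cam('scene'); W=cloud(p); rect(W,'block',(x,y),40,z-62,z-28)
save(p,'s8',(240,110,380,215),5)
E
```

```text
t 40.05 pos [476.4 -86.   97.6] yaw -15.4 tilt 0.19 open 23.2 F [-1.2 -0.  -0.5] grip 30.0 j7 -83.3
GO tool xyz [ 2.4  7.1 43.9] rz 0.4
block 156 c 486.9 -88.1 size 60 55 yaw 70.6 z98 69.3
```

View pics/s8.png

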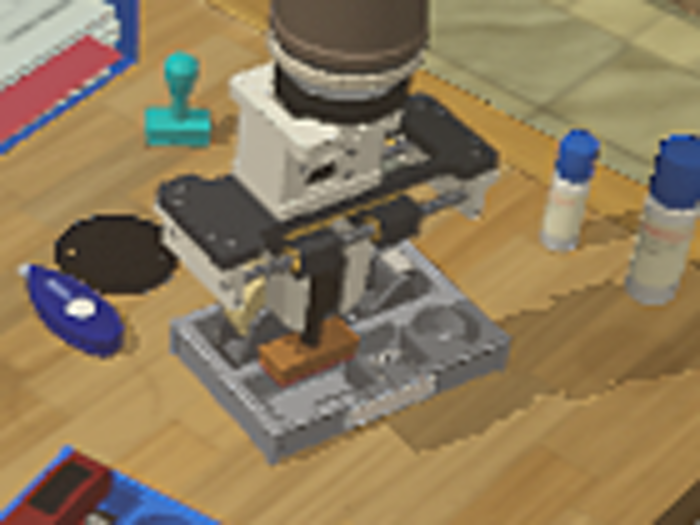

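{"api": "arm_command", "payload": {"plan": [{"hand":0,"x":1.5,"y":3.5,"z":0,"rx":0,"ry":0,"rz":0},{"hand":0,"x":1,"y":3.5,"z":0,"rx":0,"ry":0,"rz":0},{"hand":0,"x":0,"y":0,"z":0,"rx":0,"ry":0,"rz":0},{"hand":0,"x":0,"y":0,"z":0,"rx":0,"ry":0,"rz":0},{"hand":0,"x":0,"y":0,"z":0,"rx":0,"ry":0,"rz":0},{"hand":0,"x":0,"y":0,"z":0,"rx":0,"ry":0,"rz":0},{"hand":0,"x":0,"y":0,"z":0,"rx":0,"ry":0,"rz":0},{"hand":0,"x":0,"y":0,"z":0,"rx":0,"ry":0,"rz":0}], "force": 30}}

```text
time_s: 40.77
position: [0.478, -0.0949, 0.0993]
orientation: [[0.964, -0.267, 0.0], [-0.267, -0.964, 0.0], [0.0, -0.0, -1.0]]
contact_force: [-0.4, -0.6, -0.6]
opening: 0.0229
finger_force: 30.0
```

```bash
python3 - <<'E'
from h import *
pose(); go(476.7,-93.5,-15.8,53.7)
E
```

```text
t 40.77 pos [478.  -94.9  99.3] yaw -15.5 tilt 0.0 open 22.9 F [-0.4 -0.6 -0.6] grip 30.0 j7 -82.4
GO tool xyz [-1.7 -1.  45.6] rz 0.3
```

{"api": "arm_command", "payload": {"plan": [{"hand":0,"x":-1.7,"y":-1,"z":5,"rx":0,"ry":0,"rz":0.3},{"hand":0,"x":0,"y":0,"z":10,"rx":0,"ry":0,"rz":0},{"hand":0,"x":0,"y":0,"z":10,"rx":0,"ry":0,"rz":0},{"hand":0,"x":0,"y":0,"z":8,"rx":0,"ry":0,"rz":0},{"hand":0,"x":0,"y":0,"z":5,"rx":0,"ry":0,"rz":0},{"hand":0,"x":0,"y":0,"z":3,"rx":0,"ry":0,"rz":0},{"hand":0,"x":0,"y":0,"z":2,"rx":0,"ry":0,"rz":0},{"hand":0,"x":0,"y":0,"z":1,"rx":0,"ry":0,"rz":0}], "force": 30}}

```text
time_s: 41.43
position: [0.4766, -0.0937, 0.0549]
orientation: [[0.962, -0.273, -0.0], [-0.273, -0.962, -0.0], [-0.0, 0.0, -1.0]]
contact_force: [0.1, 0.2, -0.9]
opening: 0.0229
finger_force: 30.0
```

{"api": "arm_command", "payload": {"plan": [{"hand":0,"x":0,"y":0,"z":1,"rx":0,"ry":0,"rz":0},{"hand":0,"x":0,"y":0,"z":0.5,"rx":0,"ry":0,"rz":0},{"hand":0,"x":0,"y":0,"z":0.5,"rx":0,"ry":0,"rz":0},{"hand":0,"x":0,"y":0,"z":0,"rx":0,"ry":0,"rz":0},{"hand":0,"x":0,"y":0,"z":0,"rx":0,"ry":0,"rz":0},{"hand":0,"x":0,"y":0,"z":0,"rx":0,"ry":0,"rz":0},{"hand":0,"x":0,"y":0,"z":0,"rx":0,"ry":0,"rz":0},{"hand":0,"x":0,"y":0,"z":0,"rx":0,"ry":0,"rz":0}], "force": 30}}

```text
time_s: 42.1
position: [0.477, -0.0938, 0.0537]
orientation: [[0.962, -0.273, 0.001], [-0.273, -0.962, -0.0], [0.001, -0.0, -1.0]]
contact_force: [-1.1, -1.5, 5.1]
opening: 0.0227
finger_force: 30.0
```

{"api": "arm_command", "payload": {"plan": [{"hand":0.6,"x":0,"y":0,"z":0,"rx":0,"ry":0,"rz":0},{"hand":0.6,"x":0,"y":0,"z":0,"rx":0,"ry":0,"rz":0},{"hand":0.6,"x":0,"y":0,"z":0,"rx":0,"ry":0,"rz":0},{"hand":0.6,"x":0,"y":0,"z":0,"rx":0,"ry":0,"rz":0},{"hand":0.6,"x":0,"y":0,"z":0,"rx":0,"ry":0,"rz":0},{"hand":0.6,"x":0,"y":0,"z":-10,"rx":0,"ry":0,"rz":0},{"hand":0.6,"x":0,"y":0,"z":-20,"rx":0,"ry":0,"rz":0},{"hand":0.6,"x":0,"y":0,"z":-30,"rx":0,"ry":0,"rz":0}], "force": 30}}

```text
time_s: 42.77
position: [0.4751, -0.0934, 0.1129]
orientation: [[0.962, -0.273, -0.004], [-0.273, -0.962, -0.0], [-0.004, 0.001, -1.0]]
contact_force: [1.1, 0.4, -0.0]
opening: 0.0549
finger_force: 0.0
```

{"api": "arm_command", "payload": {"plan": [{"hand":0.7,"x":0,"y":0,"z":-30,"rx":0,"ry":0,"rz":0},{"hand":0.7,"x":0,"y":0,"z":-30,"rx":0,"ry":0,"rz":0},{"hand":0.7,"x":0,"y":0,"z":-10,"rx":0,"ry":0,"rz":0},{"hand":0.7,"x":5,"y":22,"z":0,"rx":0,"ry":0,"rz":0},{"hand":0.7,"x":5,"y":22,"z":0,"rx":0,"ry":0,"rz":0},{"hand":0.7,"x":5,"y":22,"z":0,"rx":0,"ry":0,"rz":0},{"hand":0.7,"x":5,"y":22,"z":0,"rx":0,"ry":0,"rz":0},{"hand":0.7,"x":5,"y":22,"z":0,"rx":0,"ry":0,"rz":0}], "force": 30}}

```text
time_s: 43.43
position: [0.4704, -0.2071, 0.1835]
orientation: [[0.962, -0.272, 0.0], [-0.272, -0.962, 0.0], [-0.0, -0.0, -1.0]]
contact_force: [-0.1, 0.2, -0.4]
opening: 0.0641
finger_force: 0.0
```

{"api": "arm_command", "payload": {"plan": [{"hand":0.7,"x":5,"y":22,"z":0,"rx":0,"ry":0,"rz":0},{"hand":0.7,"x":5,"y":22,"z":0,"rx":0,"ry":0,"rz":0},{"hand":0.7,"x":5,"y":22,"z":0,"rx":0,"ry":0,"rz":0},{"hand":0.7,"x":5,"y":22,"z":0,"rx":0,"ry":0,"rz":0},{"hand":0.7,"x":5,"y":22,"z":0,"rx":0,"ry":0,"rz":0},{"hand":0.7,"x":5,"y":22,"z":0,"rx":0,"ry":0,"rz":0},{"hand":0.7,"x":0,"y":5,"z":0,"rx":0,"ry":0,"rz":0},{"hand":0.7,"x":0,"y":0,"z":0,"rx":0,"ry":0,"rz":0}], "force": 30}}

```text
time_s: 44.1
position: [0.4611, -0.3481, 0.1834]
orientation: [[0.961, -0.276, -0.001], [-0.276, -0.961, -0.001], [-0.0, 0.001, -1.0]]
contact_force: [-0.5, 0.0, -0.0]
opening: 0.0644
finger_force: 0.0
```

{"api": "arm_command", "payload": {"plan": [{"hand":0.7,"x":0,"y":0,"z":0,"rx":0,"ry":0,"rz":-5},{"hand":0.7,"x":0,"y":0,"z":0,"rx":0,"ry":0,"rz":-5},{"hand":0.7,"x":0,"y":0,"z":0,"rx":0,"ry":0,"rz":-5},{"hand":0.7,"x":0,"y":0,"z":0,"rx":0,"ry":0,"rz":0},{"hand":0.7,"x":0,"y":0,"z":0,"rx":0,"ry":0,"rz":0},{"hand":0.7,"x":0,"y":0,"z":0,"rx":0,"ry":0,"rz":0},{"hand":0.7,"x":0,"y":0,"z":0,"rx":0,"ry":0,"rz":0},{"hand":0.7,"x":0,"y":0,"z":0,"rx":0,"ry":0,"rz":0}], "force": 30}}

```text
time_s: 44.77
position: [0.4624, -0.3459, 0.1832]
orientation: [[1.0, -0.015, -0.0], [-0.015, -1.0, 0.0], [-0.0, -0.0, -1.0]]
contact_force: [-1.0, 0.3, 0.1]
opening: 0.0641
finger_force: 0.0
```

```bash
python3 - <<'E'
from h import *
s=pose()
p=cam('wrist'); W=cloud(p); save(p,'w9')
rect(W,'glue',(462,-348),30,30,95); rect(W,'top',(462,-348),30,75,95); rect(W,'big',(393,-348),35,90,130)
p=cam('scene'); W=cloud(p); rect(W,'black handle',(477,-93.5),30,45,90)
go(462,-348,0,66)
E
```

```text
t 44.77 pos [ 462.4 -345.9  183.2] yaw -0.9 tilt 0.01 open 64.1 F [-1.   0.3  0.1] grip 0.0 j7 -44.6
glue 925 c 464.0 -347.4 size 25 25 yaw 0.2 z98 87.1
top 725 c 464.0 -347.2 size 25 25 yaw -72.8 z98 87.2
big 907 c 397.1 -349.5 size 35 22 yaw -88.1 z98 118.9
black handle 67 c 474.8 -89.5 size 25 18 yaw 19.6 z98 75.4
GO tool xyz [ -0.3   2.  117.2] rz -0.8
```

View pics/w9.png

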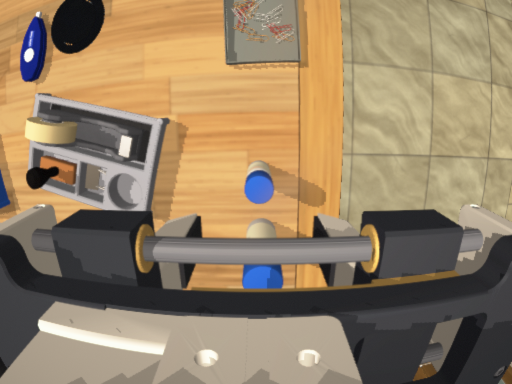

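The picture shows the wanted small glue stick ahead of the fingers' line (260,187, top at 87 mm). The tall one is at (262,265), 67 mm nearer the robot. I descend.

{"api": "arm_command", "payload": {"plan": [{"hand":0.7,"x":1.6,"y":1.4,"z":10,"rx":0,"ry":0,"rz":0},{"hand":0.7,"x":0,"y":0,"z":18,"rx":0,"ry":0,"rz":0},{"hand":0.7,"x":0,"y":0,"z":20,"rx":0,"ry":0,"rz":0},{"hand":0.7,"x":0,"y":0,"z":20,"rx":0,"ry":0,"rz":0},{"hand":0.7,"x":0,"y":0,"z":20,"rx":0,"ry":0,"rz":0},{"hand":0.7,"x":0,"y":0,"z":18,"rx":0,"ry":0,"rz":0},{"hand":0.7,"x":0,"y":0,"z":10,"rx":0,"ry":0,"rz":0},{"hand":0.5,"x":0,"y":0,"z":0,"rx":0,"ry":0,"rz":0}], "force": 25}}

```text
time_s: 45.53
position: [0.4626, -0.3467, 0.0647]
orientation: [[1.0, -0.014, -0.004], [-0.014, -1.0, 0.002], [-0.004, -0.002, -1.0]]
contact_force: [0.1, 0.5, 0.4]
opening: 0.061
finger_force: 0.0
```

{"api": "arm_command", "payload": {"plan": [{"hand":0,"x":0,"y":0,"z":0,"rx":0,"ry":0,"rz":0},{"hand":0,"x":0,"y":0,"z":0,"rx":0,"ry":0,"rz":0},{"hand":0,"x":0,"y":0,"z":0,"rx":0,"ry":0,"rz":0},{"hand":0,"x":0,"y":0,"z":0,"rx":0,"ry":0,"rz":0},{"hand":0,"x":0,"y":0,"z":0,"rx":0,"ry":0,"rz":0},{"hand":0,"x":0,"y":0,"z":0,"rx":0,"ry":0,"rz":0},{"hand":0,"x":0,"y":0,"z":0,"rx":0,"ry":0,"rz":0},{"hand":0,"x":0,"y":0,"z":0,"rx":0,"ry":0,"rz":0}], "force": 25}}

```text
time_s: 46.2
position: [0.4643, -0.3478, 0.0678]
orientation: [[1.0, -0.014, 0.001], [-0.014, -1.0, -0.0], [0.001, 0.0, -1.0]]
contact_force: [0.3, 0.4, 6.5]
opening: 0.0252
finger_force: 25.0
```

{"api": "arm_command", "payload": {"plan": [{"hand":0,"x":0,"y":0,"z":0,"rx":0,"ry":0,"rz":0},{"hand":0,"x":0,"y":0,"z":0,"rx":0,"ry":0,"rz":0},{"hand":0,"x":0,"y":0,"z":0,"rx":0,"ry":0,"rz":0},{"hand":0,"x":0,"y":0,"z":0,"rx":0,"ry":0,"rz":0},{"hand":0,"x":0,"y":0,"z":0,"rx":0,"ry":0,"rz":0},{"hand":0,"x":0,"y":0,"z":0,"rx":0,"ry":0,"rz":0},{"hand":0,"x":0,"y":0,"z":0,"rx":0,"ry":0,"rz":0},{"hand":0,"x":0,"y":0,"z":0,"rx":0,"ry":0,"rz":0}], "force": 25}}

```text
time_s: 46.87
position: [0.4643, -0.3478, 0.0678]
orientation: [[1.0, -0.014, 0.001], [-0.014, -1.0, -0.0], [0.001, 0.0, -1.0]]
contact_force: [0.1, 1.3, 6.2]
opening: 0.0253
finger_force: 25.0
```

```bash
python3 - <<'E'
from h import *
pose()
E
```

```text
t 46.87 pos [ 464.3 -347.8   67.8] yaw -0.8 tilt 0.06 open 25.3 F [0.1 1.3 6.2] grip 25.0 j7 -39.6
```

{"api": "arm_command", "payload": {"plan": [{"hand":0,"x":0,"y":0,"z":-8,"rx":0,"ry":0,"rz":0},{"hand":0,"x":0,"y":0,"z":-14,"rx":0,"ry":0,"rz":0},{"hand":0,"x":0,"y":0,"z":-16,"rx":0,"ry":0,"rz":0},{"hand":0,"x":0,"y":0,"z":-16,"rx":0,"ry":0,"rz":0},{"hand":0,"x":0,"y":0,"z":-16,"rx":0,"ry":0,"rz":0},{"hand":0,"x":0,"y":0,"z":-16,"rx":0,"ry":0,"rz":0},{"hand":0,"x":0,"y":0,"z":-14,"rx":0,"ry":0,"rz":0},{"hand":0,"x":0,"y":0,"z":-8,"rx":0,"ry":0,"rz":0}], "force": 25}}

```text
time_s: 47.53
position: [0.4642, -0.348, 0.1772]
orientation: [[1.0, -0.014, 0.002], [-0.014, -1.0, -0.001], [0.002, 0.001, -1.0]]
contact_force: [0.1, -0.7, -0.2]
opening: 0.0248
finger_force: 25.0
```

{"api": "arm_command", "payload": {"plan": [{"hand":0,"x":-2,"y":-16,"z":0,"rx":0,"ry":0,"rz":0},{"hand":0,"x":-3,"y":-24,"z":0,"rx":0,"ry":0,"rz":0},{"hand":0,"x":-3,"y":-24,"z":0,"rx":0,"ry":0,"rz":0},{"hand":0,"x":-3,"y":-24,"z":0,"rx":0,"ry":0,"rz":0},{"hand":0,"x":-3,"y":-24,"z":0,"rx":0,"ry":0,"rz":0},{"hand":0,"x":-2.5,"y":-24,"z":0,"rx":0,"ry":0,"rz":0},{"hand":0,"x":-2,"y":-16,"z":0,"rx":0,"ry":0,"rz":0},{"hand":0,"x":0,"y":0,"z":0,"rx":0,"ry":0,"rz":0}], "force": 25}}

```text
time_s: 48.2
position: [0.447, -0.1915, 0.1749]
orientation: [[1.0, -0.01, -0.001], [-0.01, -1.0, 0.002], [-0.001, -0.002, -1.0]]
contact_force: [-0.3, 0.7, -0.9]
opening: 0.0254
finger_force: 25.0
```

{"api": "arm_command", "payload": {"plan": [{"hand":0,"x":0,"y":0,"z":0,"rx":0,"ry":0,"rz":0},{"hand":0,"x":0,"y":0,"z":0,"rx":0,"ry":0,"rz":0},{"hand":0,"x":0,"y":0,"z":0,"rx":0,"ry":0,"rz":0},{"hand":0,"x":0,"y":0,"z":0,"rx":0,"ry":0,"rz":0},{"hand":0,"x":0,"y":0,"z":0,"rx":0,"ry":0,"rz":0},{"hand":0,"x":0,"y":0,"z":0,"rx":0,"ry":0,"rz":0},{"hand":0,"x":0,"y":0,"z":0,"rx":0,"ry":0,"rz":0},{"hand":0,"x":0,"y":0,"z":0,"rx":0,"ry":0,"rz":0}], "force": 25}}

```text
time_s: 48.87
position: [0.4475, -0.1955, 0.1752]
orientation: [[1.0, -0.014, -0.0], [-0.014, -1.0, -0.0], [-0.0, 0.0, -1.0]]
contact_force: [-0.5, -0.8, -0.1]
opening: 0.0249
finger_force: 25.0
```

```bash
python3 - <<'E'
from h import *
s=pose(); go(447.9,-195.3,None,71.8)
p=cam('side'); W=cloud(p); rect(W,'glue',(448,-195),25,112,160); rect(W,'grey',(493,-145),112,22,31)
p=cam('scene'); W=cloud(p); rect(W,'glue',(448,-195),25,112,160); rect(W,'grey',(493,-145),112,22,31); save(p,'s10',(240,110,380,215),5)
E
```

```text
t 48.87 pos [ 447.5 -195.5  175.2] yaw -0.8 tilt 0.0 open 24.9 F [-0.5 -0.8 -0.1] grip 25.0 j7 -61.2
GO tool xyz [  0.4  -0.2 103.4] rz None
glue 196 c 443.3 -204.3 size 23 15 yaw -21.7 z98 158.2
grey 879 c 493.1 -146.0 size 184 119 yaw 74.2 z98 30.8
glue 107 c 443.7 -188.0 size 24 15 yaw 26.3 z98 159.0
grey 653 c 493.5 -143.9 size 184 123 yaw 73.9 z98 30.6
```

View pics/s10.png

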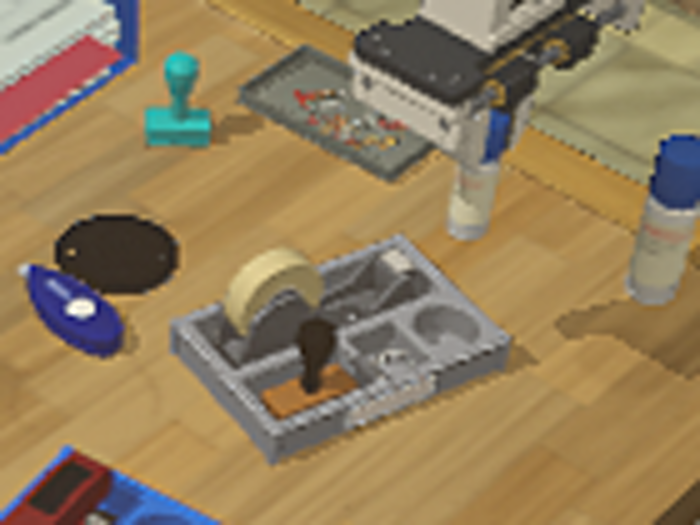

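The black stamp (315,360) and the tape dispenser sit well, and the glue stick hangs above the round well (448,325 in the crop). I lower it.

{"api": "arm_command", "payload": {"plan": [{"hand":0,"x":0.4,"y":0,"z":10,"rx":0,"ry":0,"rz":0},{"hand":0,"x":0,"y":0,"z":15,"rx":0,"ry":0,"rz":0},{"hand":0,"x":0,"y":0,"z":16,"rx":0,"ry":0,"rz":0},{"hand":0,"x":0,"y":0,"z":16,"rx":0,"ry":0,"rz":0},{"hand":0,"x":0,"y":0,"z":16,"rx":0,"ry":0,"rz":0},{"hand":0,"x":0,"y":0,"z":12,"rx":0,"ry":0,"rz":0},{"hand":0,"x":0,"y":0,"z":8,"rx":0,"ry":0,"rz":0},{"hand":0,"x":0,"y":0,"z":5,"rx":0,"ry":0,"rz":0}], "force": 25}}

```text
time_s: 49.63
position: [0.4473, -0.1952, 0.0759]
orientation: [[1.0, -0.014, -0.002], [-0.014, -1.0, 0.0], [-0.002, -0.0, -1.0]]
contact_force: [-0.3, -0.8, 0.2]
opening: 0.025
finger_force: 25.0
```

{"api": "arm_command", "payload": {"plan": [{"hand":0,"x":0,"y":0,"z":2,"rx":0,"ry":0,"rz":0},{"hand":0,"x":0,"y":0,"z":1,"rx":0,"ry":0,"rz":0},{"hand":0,"x":0,"y":0,"z":1,"rx":0,"ry":0,"rz":0},{"hand":0,"x":0,"y":0,"z":1,"rx":0,"ry":0,"rz":0},{"hand":0,"x":0,"y":0,"z":0.5,"rx":0,"ry":0,"rz":0},{"hand":0,"x":0,"y":0,"z":0,"rx":0,"ry":0,"rz":0},{"hand":0,"x":0,"y":0,"z":0,"rx":0,"ry":0,"rz":0},{"hand":0,"x":0,"y":0,"z":0,"rx":0,"ry":0,"rz":0}], "force": 25}}

```text
time_s: 50.3
position: [0.4481, -0.1954, 0.0719]
orientation: [[1.0, -0.014, 0.0], [-0.014, -1.0, -0.0], [0.0, 0.0, -1.0]]
contact_force: [-0.2, 0.0, -1.1]
opening: 0.0252
finger_force: 25.0
```

{"api": "arm_command", "payload": {"plan": [{"hand":0,"x":0,"y":0,"z":0.5,"rx":0,"ry":0,"rz":0},{"hand":0,"x":0,"y":0,"z":0.3,"rx":0,"ry":0,"rz":0},{"hand":0,"x":0,"y":0,"z":0,"rx":0,"ry":0,"rz":0},{"hand":0.5,"x":0,"y":0,"z":0,"rx":0,"ry":0,"rz":0},{"hand":0.5,"x":0,"y":0,"z":0,"rx":0,"ry":0,"rz":0},{"hand":0.5,"x":0,"y":0,"z":0,"rx":0,"ry":0,"rz":0},{"hand":0.5,"x":0,"y":0,"z":0,"rx":0,"ry":0,"rz":0},{"hand":0.5,"x":0,"y":0,"z":0,"rx":0,"ry":0,"rz":0}], "force": 25}}

```text
time_s: 50.97
position: [0.4479, -0.1953, 0.0708]
orientation: [[1.0, -0.014, -0.0], [-0.014, -1.0, 0.0], [-0.0, -0.0, -1.0]]
contact_force: [0.4, 0.4, 0.4]
opening: 0.0455
finger_force: 0.0
```

{"api": "arm_command", "payload": {"plan": [{"hand":0.5,"x":0,"y":0,"z":-10,"rx":0,"ry":0,"rz":0},{"hand":0.5,"x":0,"y":0,"z":-16,"rx":0,"ry":0,"rz":0},{"hand":0.5,"x":0,"y":0,"z":-20,"rx":0,"ry":0,"rz":0},{"hand":0.5,"x":0,"y":0,"z":-25,"rx":0,"ry":0,"rz":0},{"hand":0.5,"x":0,"y":0,"z":-25,"rx":0,"ry":0,"rz":0},{"hand":0.5,"x":0,"y":0,"z":-25,"rx":0,"ry":0,"rz":0},{"hand":0.5,"x":0,"y":0,"z":-15,"rx":0,"ry":0,"rz":0},{"hand":0.5,"x":0,"y":0,"z":0,"rx":0,"ry":0,"rz":0}], "force": 25}}

```text
time_s: 51.63
position: [0.4495, -0.1963, 0.2106]
orientation: [[1.0, -0.014, 0.006], [-0.014, -1.0, -0.001], [0.006, 0.001, -1.0]]
contact_force: [0.3, -0.3, -0.2]
opening: 0.0456
finger_force: 0.0
```

```bash
python3 - <<'E'
from h import *
s=pose()
for n in ['wrist','side','scene']:
    p=cam(n); W=cloud(p); rect(W,n+' glue',(448,-195),25,60,110); rect(W,n+' tape',(527,-115),40,60,100); rect(W,n+' red',(432,171),25,50,90); rect(W,n+' black',(477,-93.5),20,50,90); rect(W,n+' roller',(645,-53),60,6,25)
    if n=='scene': a=p['img'][100:280,190:400,::-1]
    if n=='side': b=p['img'][160:300,170:370,::-1]
cv2.imwrite('pics/fin.png',np.hstack([cv2.resize(a,(420,360)),cv2.resize(b,(380,360))]))
E
```

```text
t 51.63 pos [ 449.5 -196.3  210.6] yaw -0.8 tilt 0.33 open 45.6 F [ 0.3 -0.3 -0.2] grip 0.0 j7 -62.9
wrist glue 679 c 447.9 -195.1 size 25 25 yaw 30.4 z98 91.3
wrist tape 1258 c 527.4 -117.4 size 58 35 yaw 77.7 z98 82.1
wrist red 100 c 431.1 161.0 size 22 10 yaw 0.4 z98 68.0
wrist black 465 c 475.7 -94.5 size 24 24 yaw 64.9 z98 74.8
wrist roller 1442 c 632.7 -51.7 size 74 39 yaw -2.5 z98 17.8
side glue 162 c 446.3 -197.8 size 26 24 yaw -88.9 z98 92.7
side tape 148 c 524.3 -124.4 size 48 34 yaw 65.5 z98 83.2
side red 61 c 428.9 166.7 size 22 22 yaw 21.4 z98 76.1
side black 86 c 474.7 -98.7 size 24 22 yaw 10.3 z98 76.3
side roller 271 c 636.0 -70.4 size 93 72 yaw -20.6 z98 20.1
scene glue 91 c 447.3 -192.9 size 25 25 yaw 15.9 z98 93.2
scene tape 145 c 524.3 -112.0 size 56 27 yaw 67.4 z98 83.5
scene red 77 c 430.2 174.1 size 21 21 yaw 43.9 z98 75.1
scene black 59 c 475.0 -89.8 size 25 22 yaw 19.8 z98 75.8
scene roller 217 c 638.5 -56.9 size 86 72 yaw -40.8 z98 19.9
```

View pics/fin.png

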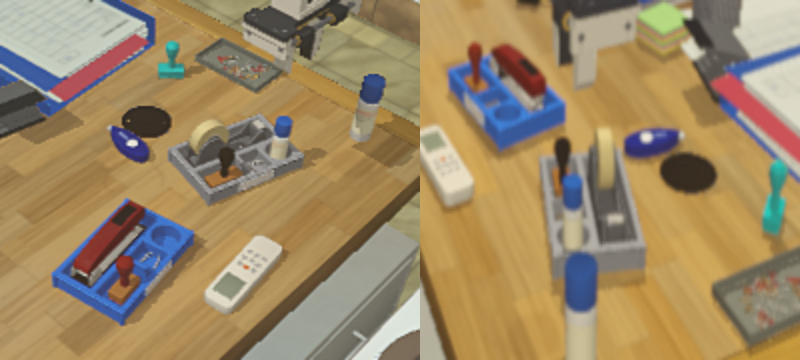

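All five items stand in their compartments at floor height: glue stick top 91 mm, black stamp 75, tape roll 82. Nothing else has been disturbed, so I hand the job in.

```bash
python3 -c "
from plant import bot
print(bot.finish_job())"
```

```text
the job is handed in; nothing more can be done
None
```

Both kits are made up and the job was handed in at about 52 s on the robot's clock: stapler and red stamp in the blue tray; tape dispenser, black stamp and glue stick in the grey tray, each upright on its floor by the camera heights; the roller and plug were not touched, and no verdict came back.

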